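# Move a hot sample tray from lamp to carrier with a lifter and latch it in

## Task

The tray of tablets under the drying lamp is hot: slide the lifter under it, lift it out and, keeping it level and never touching it with the gripper, set it down fully inside the open-fronted carrier and draw the lifter out. Set the lifter back down flat on its mat and swing the carrier's hinged bar fully shut, into its catch, across the front of the tray. Leave the other things on the bench where they stand.

Things in the scene. Friction and masses are not known exactly. Their poses are not given: they have to be found in the camera images.
- lifter: Steel lifter (spatula), 200 g, loose, standing by itself on the mat, blade flat. Origin: centre of the blade's underside; x to the blade's front edge, y across, z up. Blade 100 (x) by 60 (y) by 3 mm, flat underside at z 0. A straight grey handle rises backwards from its rear edge, 62 degrees above level. A steel block 20 mm wide, 10 mm high joins them (x -58 to -30).
- lifter_grip (a point): Point on the axis of the lifter's handle where to pinch it: (-79, 0, 55) mm in the lifter's frame. The handle's axis runs from (-50, 0, 1) in the direction (-0.469, 0, 0.883), 28 degrees from vertical, to its end 96 mm along, 34 mm beyond this point. The handle is 18 mm wide in y, with flat sides to pinch, and 22 mm thick the other way.
- mat: Fixed flat grey mat, 150 by 150 mm, 3 mm thick, on the bench; the lifter starts on it. Origin: centre of its underside.
- dryer: Fixed drying station. Origin: centre of its underside on the bench; x points to its back, the open front faces the robot. Grey plate 150 (x) by 194 (y) mm, its flat top 15 mm above the bench; the tray stands on it. Two posts at the front (x -51 to -29; 154 mm clear between them) carry the lamp housing. Open above and at the back behind the housing.
- lamp (a point): Centre of the underside of the dryer's lamp housing, (-40, 0, 120) mm in the dryer's frame. The housing spans x -65 to -15 and the full width, 120 to 165 mm above the bench, over the front part of the plate. An upright hand on the lifter's handle would meet it before the blade is far enough under the tray; a hand leaning back in line with the handle passes in front.
- tray: White ceramic tray, loose, 150 to 240 g, 92 (x) by 116 (y) mm, 22 mm high, tablets fixed in it. Origin: centre of its underside (bottom of the feet); x points to the dryer's back within 4 degrees. Two feet 8 mm high run along x at the edges (y 42 to 58 and -58 to -42): beneath it is a passage 84 mm wide, 8 mm high, open at front and back; flat above (z 8).
- carrier: Fixed aluminium carrier. Origin: centre of its underside on the bench; x points to its back, the open front faces the robot. Floor 124 (x) by 156 (y) mm, flat top 15 mm above the bench. Side walls (inner faces y -70 and 70) and back wall (inner face x 56), tops 45 mm above the bench. The tray is fully in, x to the back, when its centre is near the carrier's centre.
- bar (a joint): Retaining bar of the carrier, vertical hinge at its left (y+) front corner. 0: shut across the front, in the forked catch at the right front corner (firm stop), inner face at x -62 of the carrier; 1.57: pointing straight out of the front towards the robot; up to 2.2. Starts open at 1.5 to 1.75. It stays where it is left; about 0.5 N at mid-length moves it.
- bar_hinge (a point): Axis of the bar at the bar's mid height, 33 mm above the bench: (-66, 86, 33) mm in the carrier's frame. The bar is 182 mm long, 8 mm thick, 12 mm high (27 to 39 mm above the bench).
- bar_end (a point): Free end of the bar, 182 mm from its axis, at mid height. When shut it is at (-66, -96, 33) mm in the carrier's frame.
- amber_bottle: Bystander: brown bottle with cap, 64 mm wide, 130 mm high. Origin: centre of underside.
- beaker: Bystander: open glass beaker, 66 mm wide, 85 mm high. Origin: centre of underside.
- jar: Bystander: white lidded jar, 50 mm wide, 50 mm high. Origin: centre of underside.
- dish: Bystander: low round glass dish with lid, 68 mm wide, 16 mm high. Origin: centre of underside.
- green_bottle: Bystander: green bottle with cap, 56 mm wide, 120 mm high. Origin: centre of underside.
- adapter: Bystander: grey power adapter, 110 by 50 by 32 mm. Origin: centre of underside.
Not all that is in view belongs to the job. What is shaped like the dryer but black or green is not meant. Of the things shaped like the tray, the white one is meant.

How it is judged (in metres and radians):
On the way, in this order (a step that is already met when the one before it is completed fails the run):
1. the tray is lifted clear off the dryer's plate on the lifter (height (world z) of tray above 0.024 m and contact force between tray and lifter above 0.3 N and contact force between tray and dryer below 0.05 N), for 0.2 s.
2. the tray stands inside the carrier and the lifter is drawn out from under it (x of tray in the frame of carrier between -0.017 and 0.014 m and y of tray in the frame of carrier between -0.014 and 0.014 m and z of tray in the frame of carrier between 0.012 and 0.019 m and angle between tray's own z axis and vertical below 0.05 rad and contact force between tray and lifter below 0.05 N and horizontal distance between tray and lifter above 0.09 m), for 0.2 s.
At the end, for the whole second after the job is handed in: The tray stands flat on the carrier's floor between its walls (centre within 14 mm of the carrier's centre, 17 mm towards its front), at rest; the bar is shut in its catch (under 0.05 rad); the lifter stands at rest with its blade flat on the mat, the blade's centre within 50 mm of the mat's centre (x of tray in the frame of carrier between -0.017 and 0.014 m and y of tray in the frame of carrier between -0.014 and 0.014 m and z of tray in the frame of carrier between 0.012 and 0.019 m and angle between tray's own z axis and vertical below 0.05 rad and linear speed of each of tray, lifter below 0.01 m/s and value of joint bar below 0.05 rad and horizontal distance between lifter and mat below 0.05 m and height (world z) of lifter below 0.007 m and angle between lifter's own z axis and vertical below 0.06 rad); the robot touches nothing.
It fails at once if the gripper or arm touches the hot tray (contact force between tray and the fingers above 0.5 N or contact force between tray and the arm above 0.5 N).
It fails at once if the tray is tipped by more than about 17 degrees (angle between tray's own z axis and vertical above 0.3 rad).
It fails at once if a bystander is moved by more than 30 mm or knocked over (distance of any of amber_bottle, beaker, jar, dish, green_bottle, adapter from where it was at the start of the episode above 0.03 m or angle between any of amber_bottle, beaker, jar, dish, green_bottle, adapter's own z axis and vertical above 0.5 rad).
It also fails if it takes over 72 s, if anything falls off the work surface, if the arm or the gripper's body presses on something with over 40 N, if the wrist force passes 120 N, or if a joint passes its speed limit or range.

## Robot

A 6-joint arm with a two-finger parallel gripper is mounted at the origin on the work surface. World frame = base frame: x ahead of the robot, y to its left, z up, the work surface at z = 0. Lengths are in m, angles in degrees, forces in N, time in s.
With the tool pointing down it reaches from about 0.375 to 0.9 m from the base axis. Payload 3.1 kg.
Tool frame: the origin (TCP) lies between the finger pads; the fingertips stand 11 mm ahead of it and the grasp point (between the pads) lies 8 mm behind it; x points along the fingers, y is the direction in which the jaws open and shut, and the axes are right-handed (so a half turn about x gives the same grasp; the last joint's range is limited). The gripper opens to 87 mm and grips with 3 to 60 N. Pads are 19 mm wide; open, the fingers measure 117 mm over their backs; the gripper's body (75 mm by 190 mm) begins 51 mm behind the grasp point.
Start: joints at [64.601, 30.224, 82.088, -0, 67.689, -10.227], TCP at [0.164, 0.603, 0.234] pointing down, gripper open.
Joint ranges: [-176.69, 176.69], [-43.24, 126.21], [12.49, 139.97], [-82, 262], [0, 151.66], [-163.58, 163.58]. Speed limits (degrees/s): [159.86, 159.86, 180, 180, 180, 180].

## Interface

Orientations are given as a 3x3 rotation matrix whose columns are the frame's x, y, z axes.
In Python, from rig import bot gives the robot as it stands.
- The arm moves only by the shell command python3 -m inch 'ROWS' [OPENING]. ROWS is a JSON object of lists of equal length, an entry for each row: "dp": the shift along the tool's x, y, z in mm, a list of three; "yaw": the turn about the tool's x in degrees. In form: {"dp": [[tx, ty, tz], ...], "yaw": [yaw, ...]}. A call has 1 to 20 rows; each row shifts and turns the commanded pose from where the row before left it, along the tool's axes as they then stand; what a row does not reach is not made up. A row lasts 1/12 s, in which the tool goes at most 41.7 mm and 7.16 degrees, less where a joint would pass 70% of its speed; a pose out of reach is approached as far as the arm can. A call is refused whole if a number of a shift passes 41.7 or a number of a turn 7.16, either way. A call with a gripper value outside its range is refused whole. OPENING is the finger opening in mm, from 0 to 87, set as the call begins (- or left out, the last holds). The fingers move at their own pace and stop on an object; the grip force is fixed at half the most. Time passes only in rows, so rows that do not move let the fingers close. It gives the time, the measured TCP pose, the force and the opening at its end, in the units of the state.
- bot.read_state(): the state, without advancing time (a new reading comes with each control period).
- bot.capture(name): name is "scene" or "top" or "wrist"; returns a dict with "color" (480x640x3 uint8, red, green, blue), "intrinsics" (3x3 intrinsics, pixels), "k1" (the pictures are not rectified: a ray, as slopes to the right and down, at radius r is drawn at 1 + k1 r^2 times it, then the intrinsics apply), "pose" (4x4, takes a point from camera to world coordinates). Camera axes: x right, y down, z forward; pixel columns grow to the right and rows downward; lengths in m; the calibration is good to about 2 mm. A picture is of the moment at which its call begins. There is no depth.
- bot.hand_in(): hands the job in, once; it reports no verdict.
The state is a dict: "time_s": time; "joint_positions": joint angles; "qvel": joint speeds; "tau": joint torques, N m; "position": TCP position; "tcp_rot": TCP orientation; "force": force on the tool from outside, world axes, zero at the start; "moment": the same for the moment, N m; "opening": opening from 0.0 (shut) to 1.0 (fully open).
Only numpy, scipy, OpenCV 4.12 (cv2) and the standard library are available. Lean on these libraries where they do the work, as an engineer would, in place of code of your own. Each camera call takes 0.05 s, during which the arm holds its last target.

## Working session

There is one attempt and no reset: what is moved stays moved. The work goes in short steps, Python scripts to look and compute and a shell command to move; the robot and the scene stay as the last step left them, time stands still between calls to the robot, and variables do not carry over. Pictures are saved under pics/ and viewed, and the job is handed in when it is done.

```bash
ls -la; mkdir -p pics; cat > h.py <<'E'
import numpy as np, cv2
from rig import bot
def snap(n,f):
    c=bot.capture(n); cv2.imwrite(f'pics/{f}.png',c['color'][:,:,::-1]); np.savez(f'pics/{f}.npz',K=c['intrinsics'],k1=c['k1'],P=c['pose']); return c
def load(f):
    d=np.load(f'pics/{f}.npz'); return d['K'],float(d['k1']),d['P']
def ray(f,u,v):
    K,k1,P=load(f); p=cv2.undistortPoints(np.array([[[u,v]]],float),K,np.array([k1,0,0,0,0.]))[0,0]
    return P[:3,3],P[:3,:3]@np.array([p[0],p[1],1])
def at(f,u,v,z):
    o,d=ray(f,u,v); return (o+d*(z-o[2])/d[2])
def proj(f,X):
    K,k1,P=load(f); X=np.atleast_2d(X); c=(X-P[:3,3])@P[:3,:3]
    a=c[:,:2]/c[:,2:]; r2=(a**2).sum(1,keepdims=True); a=a*(1+k1*r2)
    return a@K[:2,:2].T+K[:2,2]
def crop(f,x,y,w,h,s,o):
    im=cv2.imread(f'pics/{f}.png')[y:y+h,x:x+w]; cv2.imwrite(f'pics/{o}.png',cv2.resize(im,None,fx=s,fy=s,interpolation=cv2.INTER_CUBIC))
E
python3 - <<'E'
from h import *
for n in ['scene','top','wrist']: 
    c=snap(n,n+'0'); print(n,c['k1'],c['pose'].round(3).tolist(),c['intrinsics'].tolist())
s=bot.read_state(); print(s)
E
```

```text
total 12
drwxr-xr-x  3 agent agent 4096 Dec  5 21:42 .
drwxr-xr-x 23 root  root  4096 Dec  5 21:42 ..
drwxr-xr-x  2 agent agent 4096 Dec  5 21:42 pics
scene -0.12175616997457002 [[-0.788, 0.344, -0.511, 1.312], [0.616, 0.413, -0.671, 0.939], [-0.02, -0.843, -0.537, 0.891], [0.0, 0.0, 0.0, 1.0]] [[492.0938776770877, 0.0, 324.82578806492864], [0.0, 492.0938776770877, 243.67340387702956], [0.0, 0.0, 1.0]]
top -0.019471517770701306 [[-0.024, -0.991, 0.128, 0.382], [-1.0, 0.024, -0.001, -0.052], [-0.002, -0.128, -0.992, 1.358], [0.0, 0.0, 0.0, 1.0]] [[456.47501157671684, 0.0, 317.81408592700126], [0.0, 456.47501157671684, 236.71032547782787], [0.0, 0.0, 1.0]]
wrist 0.01783723718535134 [[0.262, 0.934, 0.243, 0.097], [0.965, -0.253, -0.068, 0.621], [-0.002, 0.253, -0.967, 0.383], [0.0, 0.0, 0.0, 1.0]] [[393.06894984769946, 0.0, 316.45288827953874], [0.0, 393.06894984769946, 231.51483018037376], [0.0, 0.0, 1.0]]
{'time_s': 0.15, 'joint_positions': array([ 6.46007979e+01,  3.02680058e+01,  8.21394517e+01, -2.29787331e-04,
        6.76888045e+01, -1.02271839e+01]), 'qvel': array([-0.04698048, -0.04289704, -0.10987023, -0.08062952, -0.04973395,
        0.0448874 ]), 'tau': array([ 3.30007833e-04, -4.40429378e+01, -1.76841795e+01,  6.32904726e-02,
        5.52270084e-02, -1.05292938e-04]), 'position': array([0.16330961, 0.60272703, 0.23278313]), 'tcp_rot': array([[-7.17275859e-04,  2.61715792e-01,  9.65144720e-01],
       [-1.51928402e-03,  9.65143569e-01, -2.61716609e-01],
       [-9.99998589e-01, -1.65405195e-03, -2.94653562e-04]]), 'force': array([ 0.48463022,  0.03963772, -0.40479606]), 'moment': array([ 0.03756712,  0.00327621, -0.05330991]), 'opening': 1.0009638240368777}
```

View pics/top0.png

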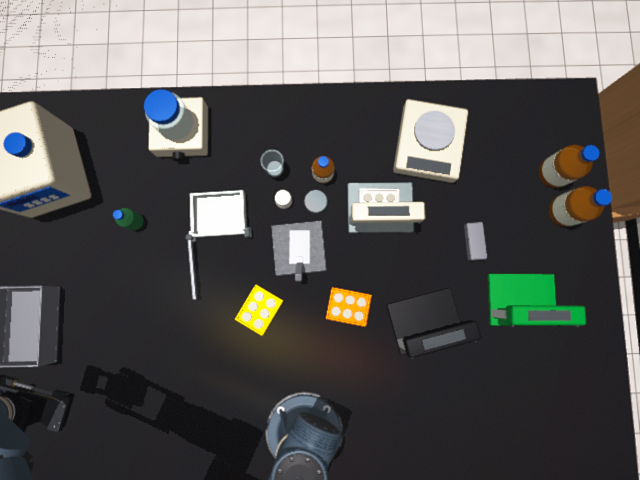

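View pics/scene0.png

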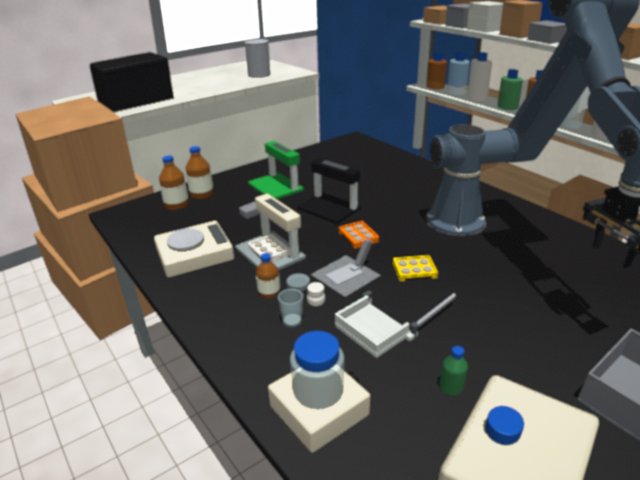

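View pics/wrist0.png

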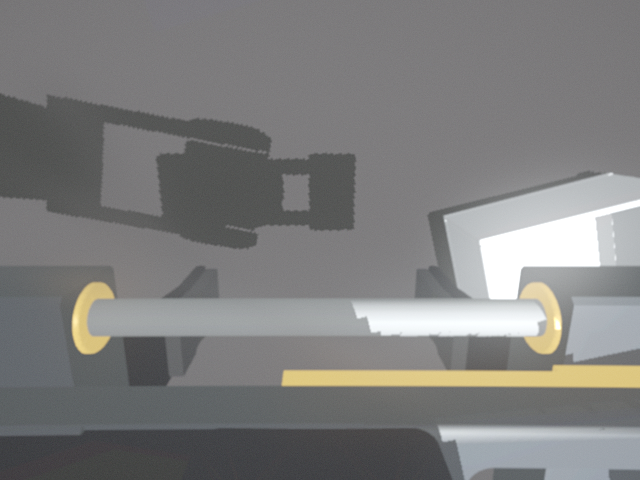

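```bash
python3 - <<'E'
from h import *
crop('top0',170,150,270,160,3,'c1')
crop('scene0',220,180,250,190,3.2,'c2')
crop('top0',335,170,100,75,8,'c3')
E
```

```text
(no output)
```

View pics/c1.png

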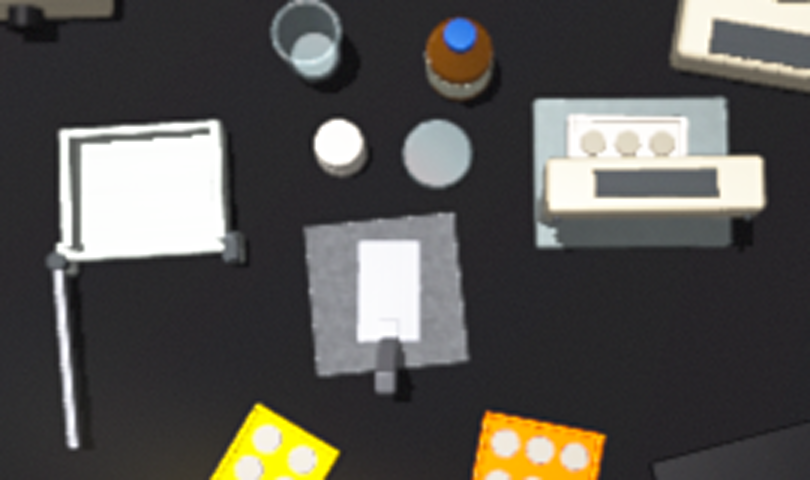

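View pics/c2.png

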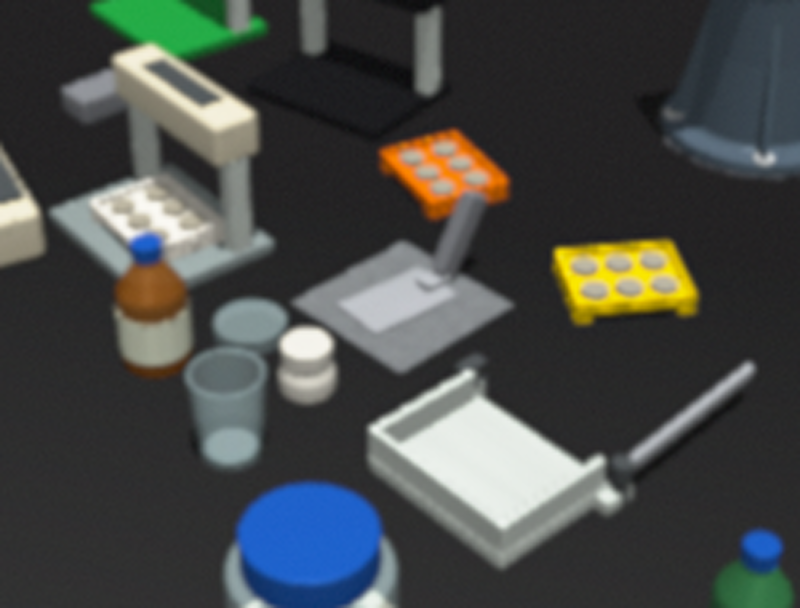

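View pics/c3.png

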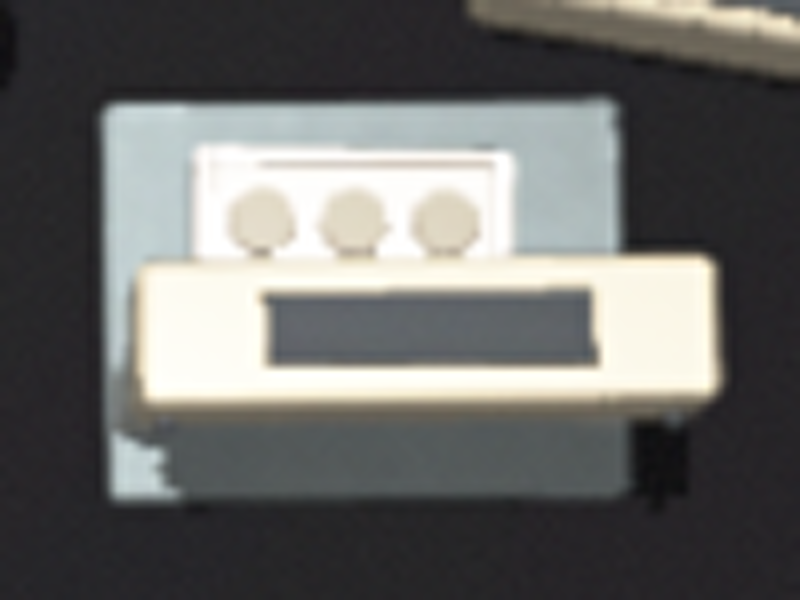

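```bash
python3 - <<'E'
from h import *
def A(X,Y,ox,oy,s,z): return at('top0',ox+(X+.5)/s-.5,oy+(Y+.5)/s-.5,z)[:2]
def show(n,L,ox,oy,s):
    P=np.array([A(x,y,ox,oy,s,z) for x,y,z in L]); print(n,(P*1e3).round(1).tolist()); return P
d=show('dryer',[(103,100,.015),(617,97,.015),(630,498,.015),(109,500,.015)],335,170,8); print(d.mean(0), np.degrees(np.arctan2(*(d[0]+d[1]-d[2]-d[3])[::-1])))
show('trayback',[(193,145,.037),(515,150,.037)],335,170,8)
show('housing top',[(137,265,.165),(717,260,.165),(720,400,.165),(140,405,.165)],335,170,8)
l=show('lifter',[(358,240,.006),(420,240,.006),(420,341,.006),(357,341,.006)],170,150,3);print(l.mean(0), np.degrees(np.arctan2(*(l[0]+l[1]-l[2]-l[3])[::-1])))
show('handle end top',[(385,385,.087)],170,150,3)
m=show('mat',[(305,227,.003),(455,213,.003),(468,360,.003),(317,376,.003)],170,150,3);print(m.mean(0))
c=show('carrier top corners (outer)',[(60,130,.045),(220,121,.045),(231,252,.045),(62,262,.045)],170,150,3); print(c.mean(0))
show('floor inner',[(82,247,.015),(223,245,.015),(80,138,.045),(212,131,.045)],170,150,3)
show('hinge/end',[(58,261,.045),(73,446,.039)],170,150,3)
show('jar,dish,bottle,beaker,',[(340,147,.05),(437,153,.016),(460,34,.13),(313,63,.0)],170,150,3)
E
```

```text
dryer [[719.9, -146.9], [716.4, -340.6], [563.7, -337.7], [567.7, -144.1]]
[ 0.64193045 -0.24231916] -1.0742708293701317
trayback [[696.5, -178.0], [691.7, -297.1]]
housing top [[625.7, -145.8], [622.7, -338.9], [575.5, -337.3], [578.5, -145.2]]
lifter [[580.6, 32.1], [579.0, -29.7], [478.2, -27.5], [479.7, 34.8]]
[0.52938233 0.00241571] -1.3715591790142214
handle end top [[432.5, 4.3]]
mat [[595.5, 85.2], [605.9, -65.3], [458.5, -74.5], [446.3, 75.0]]
[0.52654469 0.00509545]
carrier top corners (outer) [[691.1, 320.5], [696.1, 163.2], [566.1, 152.9], [560.4, 316.9]]
[0.62841819 0.23836741]
floor inner [[579.0, 305.6], [577.5, 165.5], [682.6, 300.7], [686.3, 171.1]]
hinge/end [[561.4, 320.8], [383.3, 306.1]]
jar,dish,bottle,beaker, [[666.1, 45.5], [664.9, -48.8], [752.5, -73.0], [764.9, 75.5]]
```

```bash
python3 -m inch '{"dp":[[0,-12,10],[0,-25,21],[0,-25,21],[0,-25,21],[0,-25,21],[0,-25,21],[0,-25,21],[0,-25,21],[0,-25,21],[0,-25,21],[0,-25,21],[0,-25,21],[0,-25,21],[0,-25,21],[0,-25,21],[0,-25,21],[0,-25,21],[0,-25,21],[0,-25,21],[0,-25,21]],"yaw":[0,0,0,0,0,0,0,0,0,0,0,0,0,0,0,0,0,0,0,0]}' 87
python3 -m inch '{"dp":[[0,-12,12],[0,-6,6],[0,0,0],[0,0,0]],"yaw":[-6.9,-6.9,0,0]}'
python3 - <<'E'
from h import *
snap('wrist','wrist1'); snap('scene','scene1')
s=bot.read_state(); print(s['position'],s['tcp_rot'].round(3).tolist())
E
```

```text
time_s: 1.82
position: [0.4311, 0.0245, 0.2335]
tcp_rot: [[-0.0, 0.262, 0.965], [0.0, 0.965, -0.262], [-1.0, 0.0, -0.0]]
force: [1.6, 0.5, -1.1]
opening: 1.002
time_s: 2.15
position: [0.444, 0.0045, 0.2333]
tcp_rot: [[-0.001, 0.028, 1.0], [0.001, 1.0, -0.028], [-1.0, 0.001, -0.001]]
force: [-0.6, 0.2, 0.3]
opening: 1.002
[0.44342544 0.00537804 0.23334587] [[-0.001, 0.026, 1.0], [0.001, 1.0, -0.026], [-1.0, 0.001, -0.001]]
```

View pics/wrist1.png

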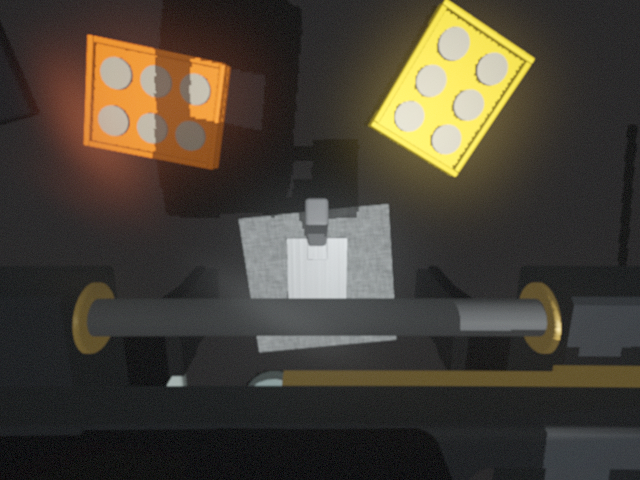

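View pics/scene1.png

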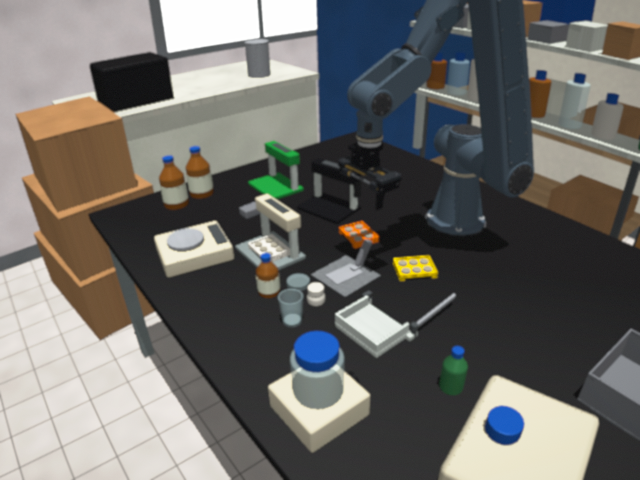

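```bash
python3 - <<'E'
from h import *
for u,v,z in [(305,200,.085),(327,200,.085),(288,238,.006),(347,238,.006)]: print((at('wrist1',u,v,z)*1e3).round(1))
E
python3 -m inch '{"dp":[[10,0,0],[20,0,0],[20,0,0],[20,0,0],[20,0,0],[20,0,0],[20,0,0],[20,0,0],[15,0,0],[6,0,0],[0,0,0],[0,0,0]],"yaw":[0,0,0,0,0,0,0,0,0,0,0,0]}'
python3 -m inch '{"dp":[[0,0,0],[0,0,0],[0,0,0],[0,0,0],[0,0,0],[0,0,0],[0,0,0],[0,0,0]],"yaw":[0,0,0,0,0,0,0,0]}' 0
python3 - <<'E'
from h import *
snap('wrist','wrist2'); snap('scene','scene2'); snap('top','top2')
s=bot.read_state(); print(s['position'],s['tcp_rot'].round(3).tolist())
crop('scene2',280,130,160,180,3.3,'c4')
E
```

```text
[428.5  -3.8  85. ]
[429.   13.2  85. ]
[480.2 -24.8   6. ]
[481.9  34.    6. ]
time_s: 3.25
position: [0.4442, 0.0052, 0.0628]
tcp_rot: [[-0.0, 0.024, 1.0], [0.0, 1.0, -0.024], [-1.0, 0.0, -0.0]]
force: [0.1, 0.5, -0.1]
opening: 1.0
time_s: 3.92
position: [0.4443, 0.0046, 0.0626]
tcp_rot: [[0.0, 0.024, 1.0], [-0.0, 1.0, -0.024], [-1.0, -0.0, 0.0]]
force: [-0.2, -0.4, -0.2]
opening: 0.474
[0.44431289 0.00457982 0.06250834] [[-0.0, 0.024, 1.0], [0.0, 1.0, -0.024], [-1.0, 0.0, -0.0]]
```

View pics/c4.png

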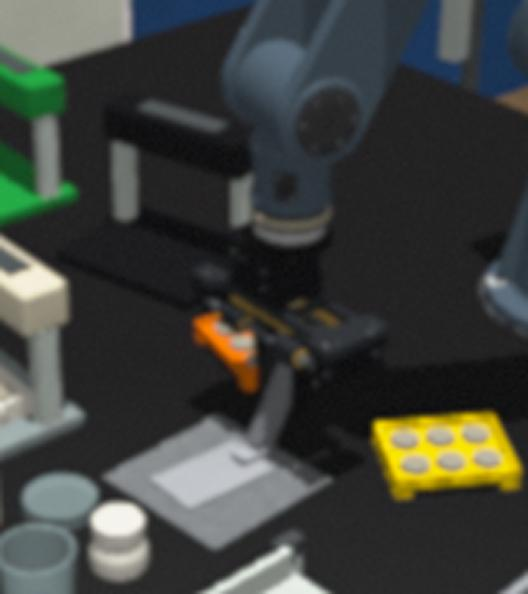

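View pics/wrist2.png

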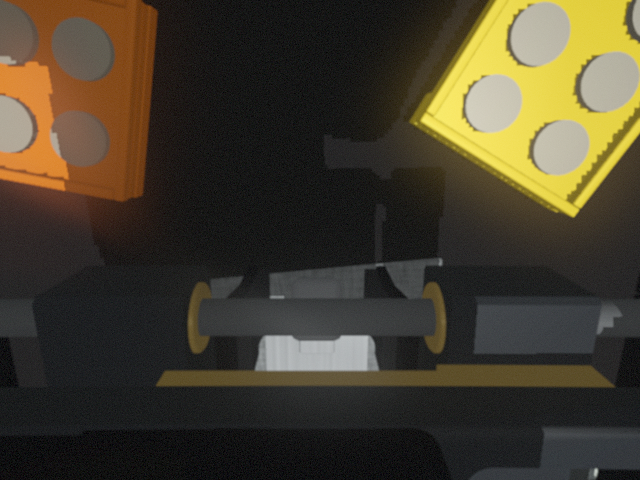

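View pics/top2.png

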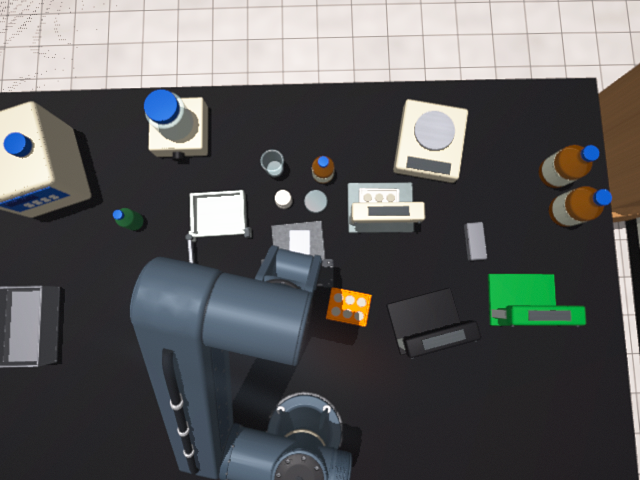

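```bash
python3 -m inch '{"dp":[[0,0,0],[0,0,0],[0,0,0],[0,0,0],[0,0,0],[0,0,0],[0,0,0],[0,0,0]],"yaw":[0,0,0,0,0,0,0,0]}' 0
python3 -m inch '{"dp":[[0,0,0],[0,0,0],[-2,0,0],[-4,0,0],[-5,0,0],[-6,0,0],[-6,0,0],[-5,0,0],[-2,0,0],[0,0,0],[0,0,0]],"yaw":[0,0,0,0,0,0,0,0,0,0,0]}'
python3 - <<'E'
from h import *
snap('wrist','wrist3'); snap('scene','scene3'); snap('top','top3')
crop('scene3',280,200,160,120,5,'c4')
crop('top3',250,200,100,75,8,'c5')
E
```

```text
time_s: 4.73
position: [0.4443, 0.0046, 0.0625]
tcp_rot: [[-0.0, 0.024, 1.0], [0.0, 1.0, -0.024], [-1.0, 0.0, -0.0]]
force: [-0.0, -0.5, -0.8]
opening: 0.207
time_s: 5.65
position: [0.4444, 0.0046, 0.0928]
tcp_rot: [[0.001, 0.024, 1.0], [-0.0, 1.0, -0.024], [-1.0, -0.0, 0.001]]
force: [-0.0, -0.2, -1.6]
opening: 0.208
```

View pics/c4.png

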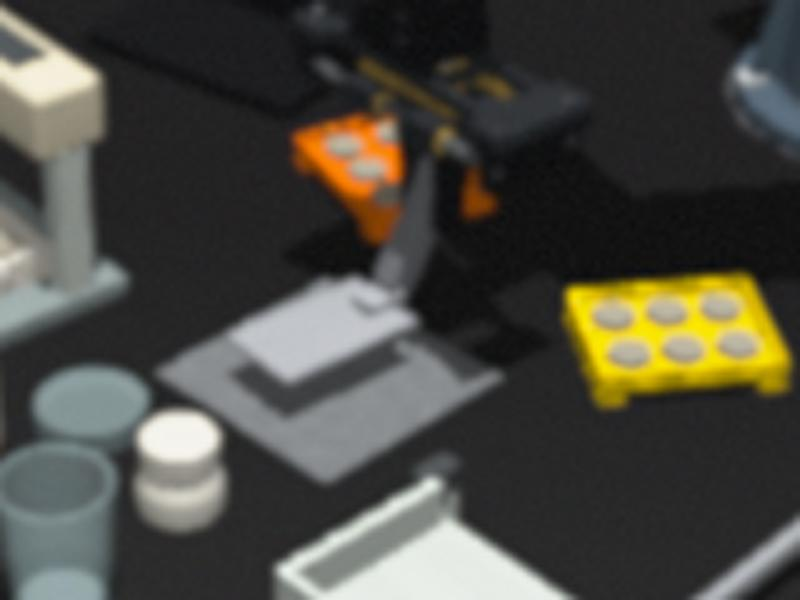

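View pics/c5.png

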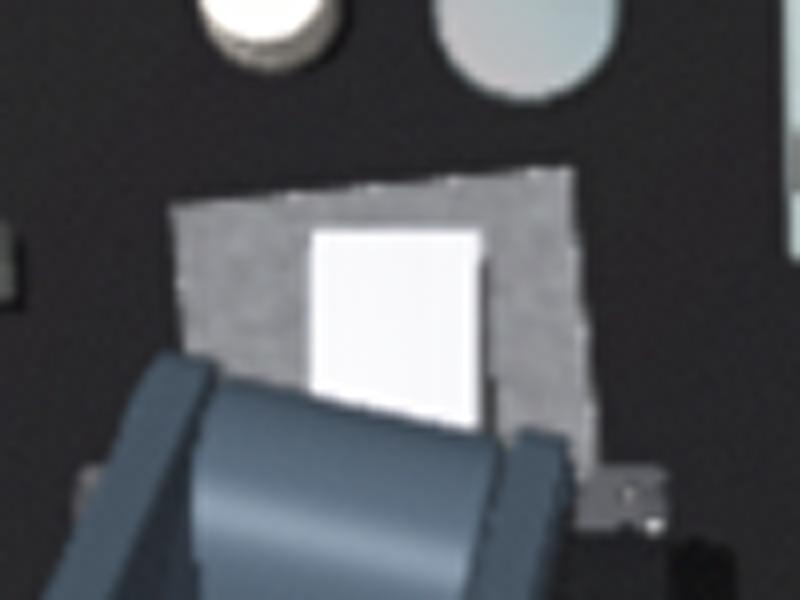

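View pics/wrist3.png

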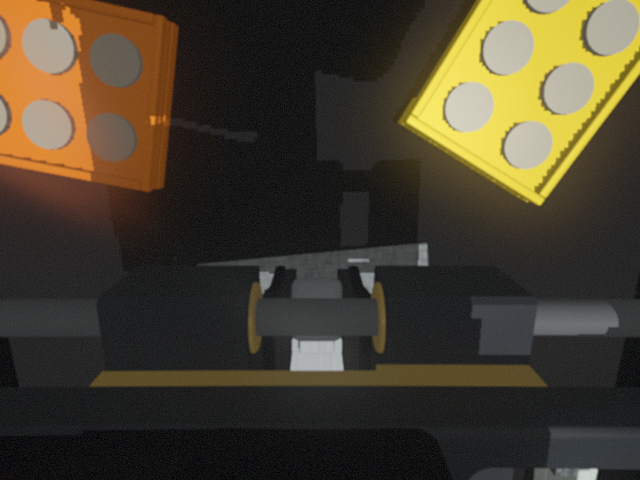

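```bash
cat >> h.py <<'E'
def fr(x,y,z,yaw):
    a=np.radians(yaw); R=np.array([[np.cos(a),-np.sin(a),0],[np.sin(a),np.cos(a),0],[0,0,1]]); return lambda L:(np.array(L)/1e3)@R.T+np.array([x,y,z])
def rect(x0,x1,y0,y1,z): return [(x0,y0,z),(x1,y0,z),(x1,y1,z),(x0,y1,z)]
def overlay(f,shapes,x,y,w,h,s,o):
    im=cv2.imread(f'pics/{f}.png')[y:y+h,x:x+w]; im=cv2.resize(im,None,fx=s,fy=s,interpolation=cv2.INTER_CUBIC)
    for P,col in shapes:
        p=((proj(f,P)-[x,y]+.5)*s-.5); cv2.polylines(im,[np.round(p*16).astype(np.int32)],True,col,1,cv2.LINE_AA,4)
    cv2.imwrite(f'pics/{o}.png',im)
E
python3 - <<'E'
from h import *
D=fr(.6419,-.2423,0,-1.1); T=fr(.648,-.2357,.015,-2.3); C=fr(.6284,.2384,0,2)
R,G,B=(0,0,255),(0,255,0),(255,0,0)
S=[(D(rect(-75,75,-97,97,15)),R),(D(rect(-65,-15,-97,97,165)),G),(D(rect(-65,-15,-97,97,120)),G),(T(rect(-46,46,-58,58,22)),B),(T(rect(-46,46,-58,58,0)),R)]
S2=[(C(rect(-62,56,-70,70,15)),R),(C(rect(-62,56,-70,70,45)),G),(C([(-66,86,33),(-66,-96,33)]),B)]
overlay('top0',S,335,170,100,75,8,'o1')
overlay('scene0',S,225,185,90,90,7,'o2')
overlay('top0',S2,180,180,80,60,9,'o3')
overlay('scene0',S2,320,280,120,85,6,'o4')
E
```

```text
(no output)
```

View pics/o1.png

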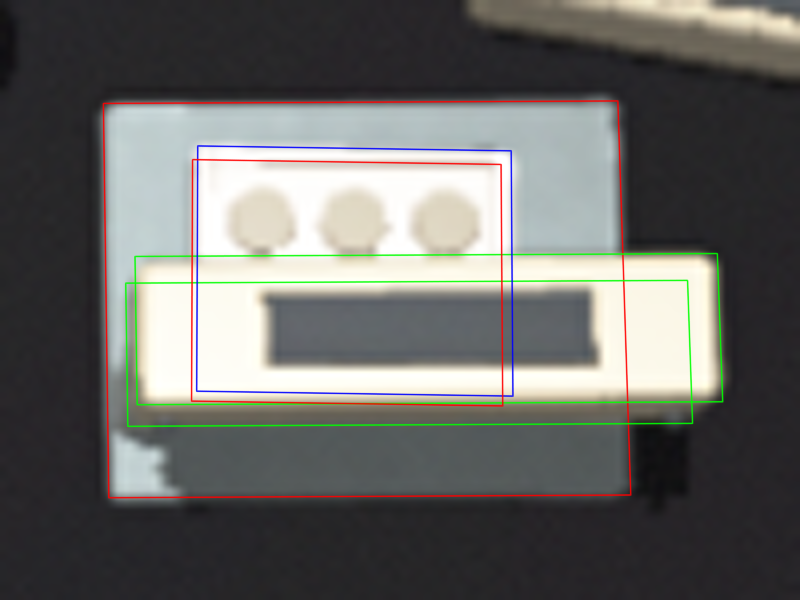

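View pics/o2.png

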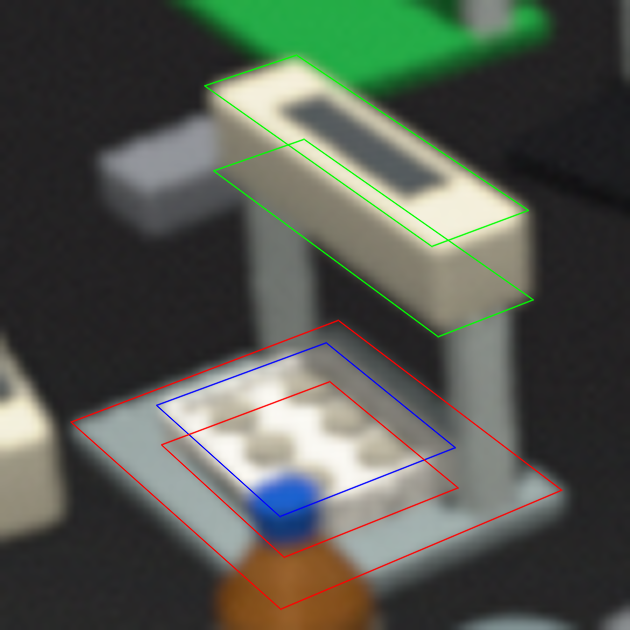

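View pics/o3.png

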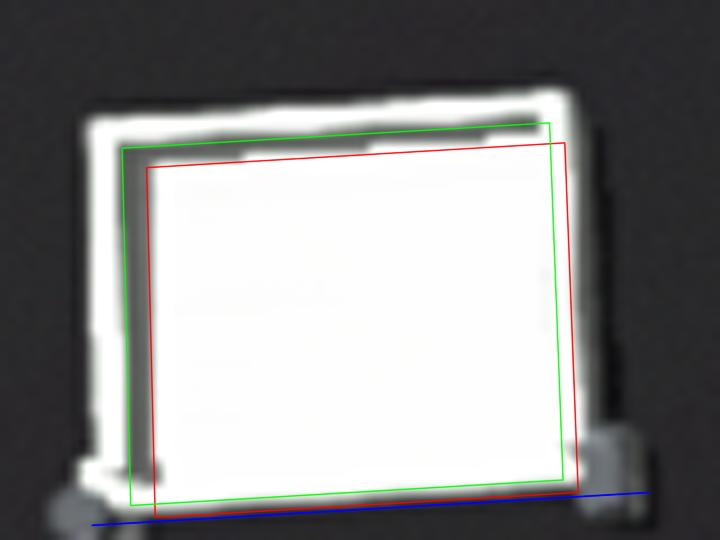

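View pics/o4.png

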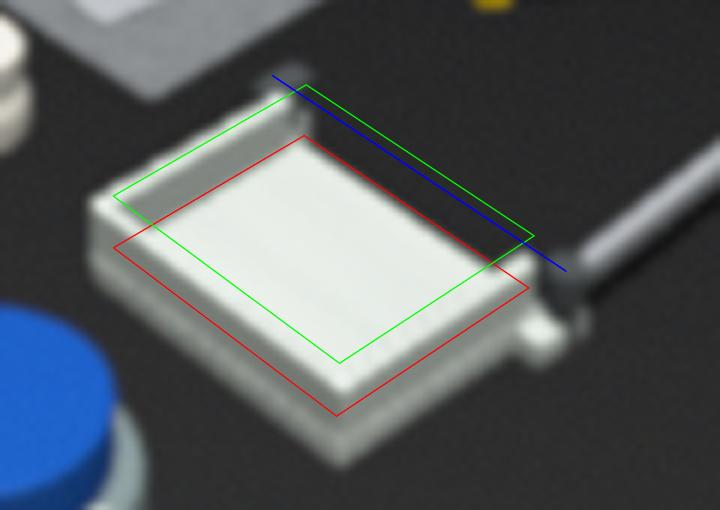

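```bash
python3 - <<'E'
from h import *
C=fr(.6325,.2395,0,2.5)
R,G,B=(0,0,255),(0,255,0),(255,0,0)
S2=[(C(rect(-62,56,-70,70,15)),R),(C(rect(-62,56,-70,70,45)),G),(C(rect(-62,62,-78,78,45)),(255,0,255)),(C([(-66,86,33),(-66,-96,33)]),B),(C(rect(-62,62,-78,78,0)),(0,255,255))]
overlay('top0',S2,180,180,80,60,9,'o3')
overlay('scene0',S2,320,280,120,85,6,'o4')
E
```

```text
(no output)
```

View pics/o3.png

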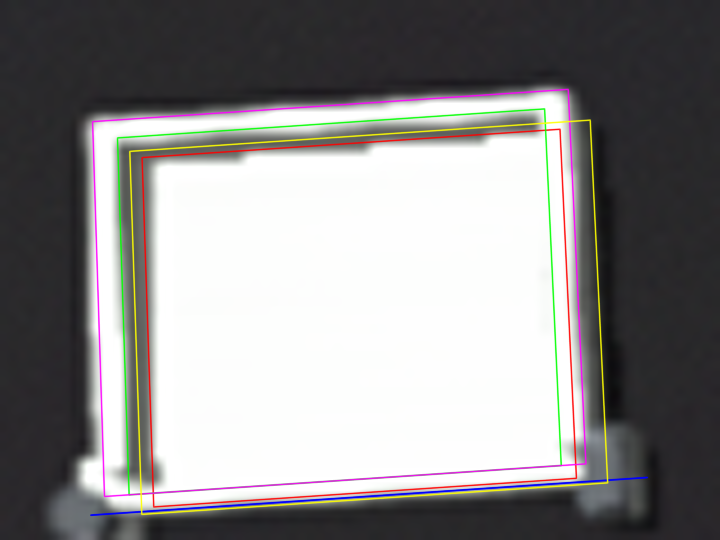

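View pics/o4.png

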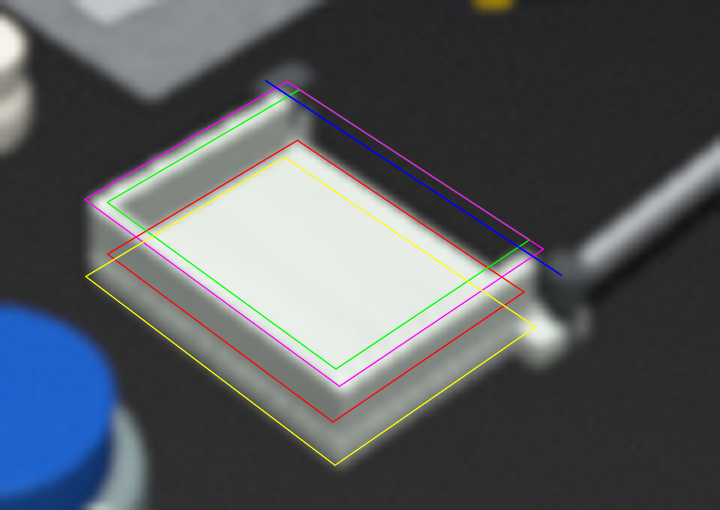

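```bash
python3 -m inch '{"dp":[[0,0,-2],[0,0,-3.5],[0,-5,0],[0,-10,0],[0,-20,0],[0,-20,0],[0,-20,0],[0,-20,0],[0,-20,0],[0,-20,0],[0,-20,0],[0,-20,0],[0,-20,0],[0,-20,0],[0,-12,0],[0,-5,0],[0,0,0],[0,0,0]],"yaw":[0.7,0,0,0,0,0,0,0,0,0,0,0,0,0,0,0,0,0]}'
python3 - <<'E'
from h import *
snap('scene','scene4'); snap('top','top4')
crop('scene4',215,170,150,110,5,'c4')
crop('top4',330,170,110,80,7,'c5')
s=bot.read_state(); print(s['position'],s['tcp_rot'].round(4).tolist())
E
```

```text
time_s: 7.3
position: [0.4298, -0.2265, 0.0924]
tcp_rot: [[-0.001, 0.037, 0.999], [0.001, 0.999, -0.037], [-1.0, 0.001, -0.001]]
force: [-0.3, -0.1, -1.6]
opening: 0.203
[ 0.42986741 -0.2257069   0.0923951 ] [[-0.0013, 0.0353, 0.9994], [0.0013, 0.9994, -0.0353], [-1.0, 0.0013, -0.0013]]
```

View pics/c4.png

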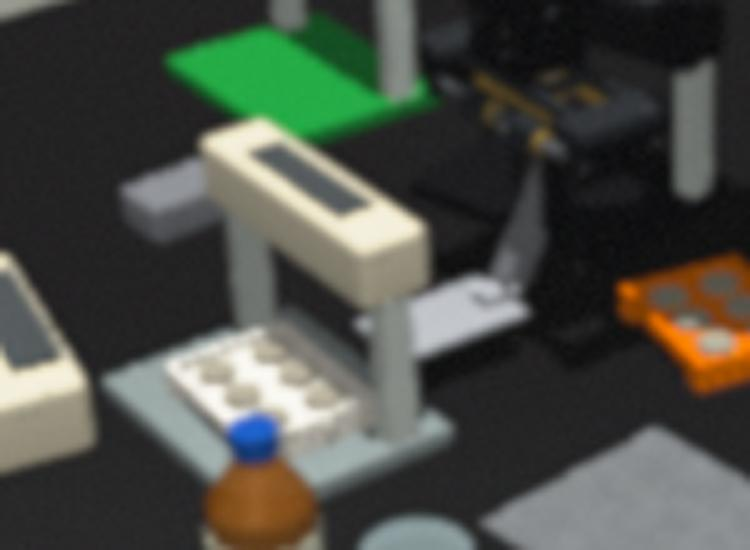

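View pics/c5.png

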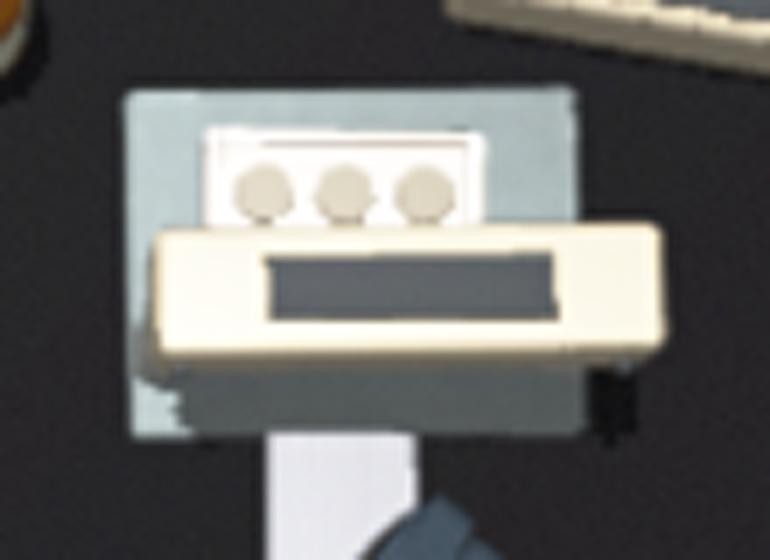

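```bash
python3 -m inch '{"dp":[[5,0,0],[6,0,0],[4.7,0,0],[0,0,0],[0,0,4],[0,0,8],[0,0,10],[0,0,10],[0,0,10],[0,0,10],[0,0,10],[0,0,8],[0,0,6],[0,0,4],[0,0,0],[0,0,0]],"yaw":[0,0,0,0,0,0,0,0,0,0,0,0,0,0,0,0]}'
python3 - <<'E'
from h import *
snap('scene','scene5'); snap('top','top5')
crop('scene5',215,170,150,110,5,'c4')
crop('top5',330,170,110,80,7,'c5')
s=bot.read_state(); print(s['position'],s['force'])
E
```

```text
time_s: 8.73
position: [0.5101, -0.2297, 0.0767]
tcp_rot: [[-0.001, 0.036, 0.999], [0.0, 0.999, -0.036], [-1.0, 0.0, -0.001]]
force: [0.0, 0.6, -2.2]
opening: 0.204
[ 0.50970693 -0.22969033  0.07671557] [ 0.38556238 -0.52537655 -1.88837647]
```

View pics/c4.png

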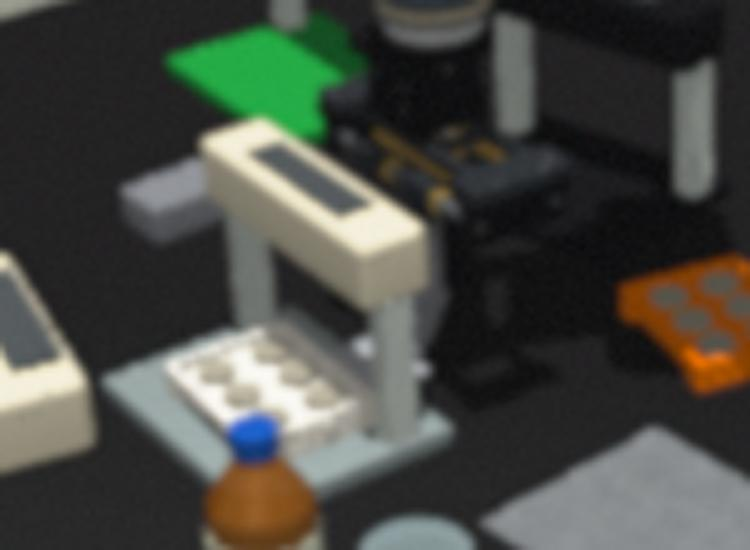

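View pics/c5.png

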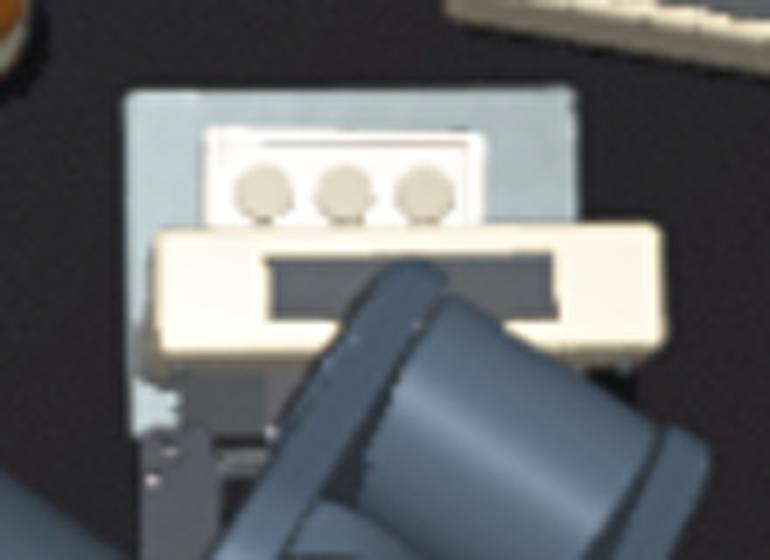

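```bash
python3 - <<'E'
from h import *
for z in (.13,.15,.17): print(z,at('top5',330+180/7,170+431/7,z), at('top5',330+400/7,170+348/7,.165)[0])
E
```

```text
0.13 [ 0.55269015 -0.15673932  0.13      ] 0.5774902806132682
0.15 [ 0.54991351 -0.15503971  0.15      ] 0.5774902806132682
0.17 [ 0.54713688 -0.15334011  0.17      ] 0.5774902806132682
```

```bash
python3 -m inch '{"dp":[[0,0,4],[0,0,6],[0,0,6],[0,0,3],[0,0,0]],"yaw":[0,0,0,0,0]}'
python3 -m inch '{"dp":[[0,0,2],[0,0,2],[0,0,0],[0,0,0]],"yaw":[0,0,0,0]}'
python3 - <<'E'
from h import *
snap('scene','scene6'); snap('top','top6')
crop('scene6',215,170,150,110,5,'c4')
s=bot.read_state(); print(s['position'],s['force'],s['moment'])
E
```

```text
time_s: 9.25
position: [0.5308, -0.2311, 0.077]
tcp_rot: [[0.002, 0.036, 0.999], [-0.001, 0.999, -0.036], [-1.0, -0.001, 0.002]]
force: [0.5, -0.5, -1.7]
opening: 0.204
time_s: 9.58
position: [0.5334, -0.2307, 0.0768]
tcp_rot: [[-0.0, 0.036, 0.999], [0.0, 0.999, -0.036], [-1.0, 0.0, -0.0]]
force: [0.2, 0.0, -1.3]
opening: 0.205
[ 0.533195   -0.23073227  0.07683121] [-0.83752123 -0.03939753 -2.32415462] [0.01121309 0.04727553 0.04062713]
```

View pics/c4.png

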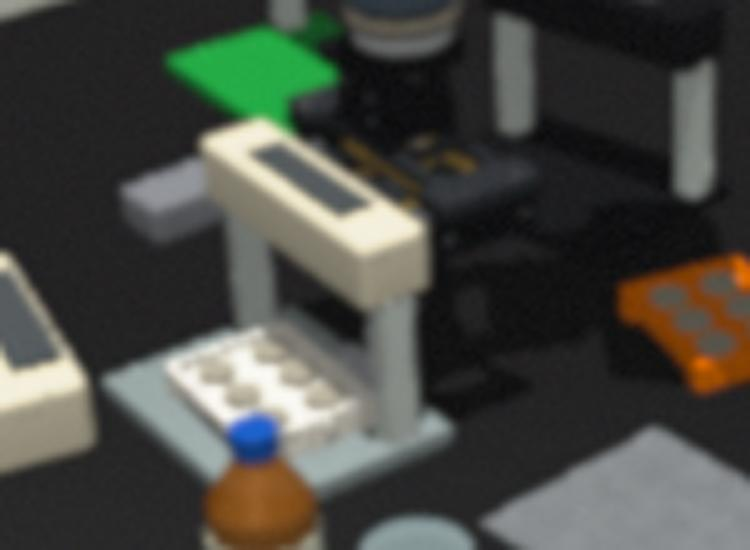

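```bash
python3 -m inch '{"dp":[[0,0,1.5],[0,0,1],[0,0,0],[-1,0,0],[-1,0,0],[-1,0,0],[-1,0,0],[-1,0,0],[-1,0,0],[0,0,0],[0,0,0]],"yaw":[0,0,0,0,0,0,0,0,0,0,0]}'
python3 - <<'E'
from h import *
snap('scene','scene7'); snap('top','top7')
crop('scene7',215,170,150,110,5,'c4')
crop('top7',330,170,110,80,7,'c5')
s=bot.read_state(); print(s['position'],s['force'],s['moment'])
E
```

```text
time_s: 10.6
position: [0.5358, -0.2308, 0.0828]
tcp_rot: [[-0.0, 0.036, 0.999], [0.0, 0.999, -0.036], [-1.0, 0.0, -0.0]]
force: [0.1, 0.1, -3.5]
opening: 0.205
[ 0.53575324 -0.23081581  0.08274429] [ 0.0923432   0.36843445 -3.30408386] [4.37544401e-02 3.33237876e-01 6.11085742e-05]
```

View pics/c4.png

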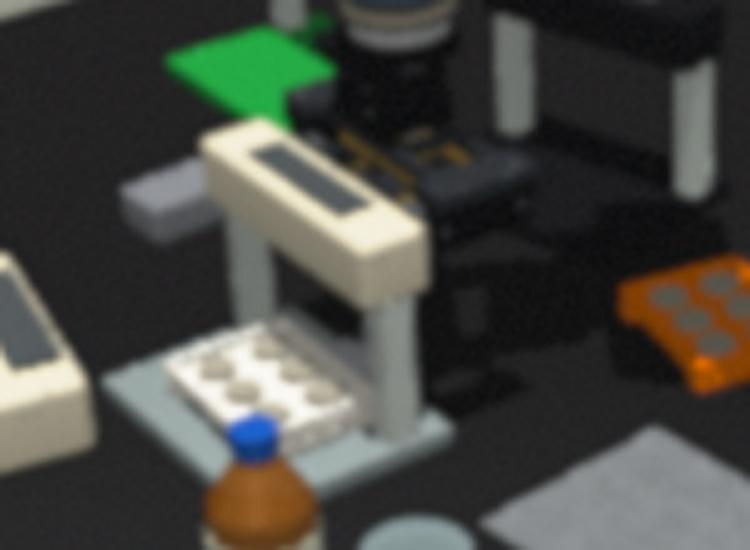

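View pics/c5.png

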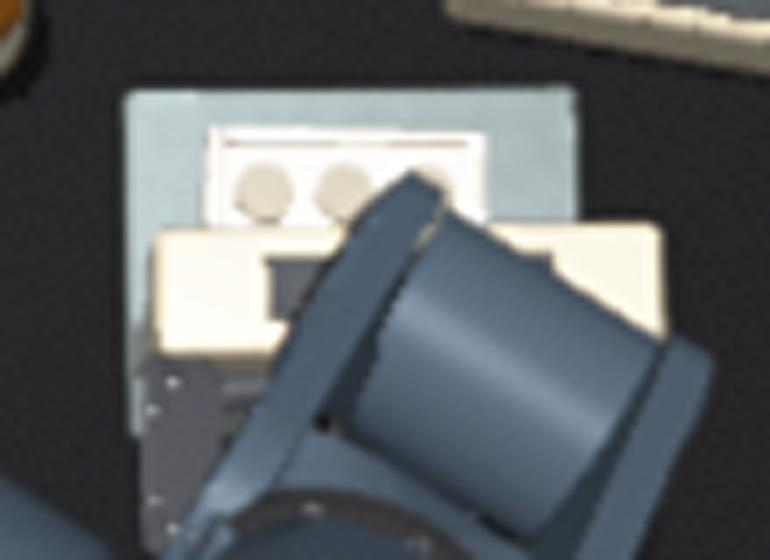

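```bash
python3 -m inch '{"dp":[[-1,0,0],[-2,0,0],[-2,0,0],[-2,0,0],[-2,0,0],[-2,0,0],[-2,0,0],[-2,0,0],[-1,0,0],[0,0,0],[0,0,0],[0,0,0]],"yaw":[0,0,0,0,0,0,0,0,0,0,0,0]}'
python3 - <<'E'
from h import *
snap('scene','scene8'); snap('top','top8')
crop('scene8',215,170,150,110,5,'c4')
crop('top8',330,170,110,80,7,'c5')
s=bot.read_state(); print(s['position'],s['force'],s['moment'])
E
```

```text
time_s: 11.7
position: [0.5358, -0.2308, 0.0988]
tcp_rot: [[-0.0, 0.036, 0.999], [0.0, 0.999, -0.036], [-1.0, 0.0, -0.0]]
force: [-0.4, -0.5, -4.2]
opening: 0.206
[ 0.53580362 -0.23082126  0.09872083] [ 0.0148696   0.33377904 -3.12195534] [0.05537935 0.32161933 0.03341265]
```

View pics/c4.png

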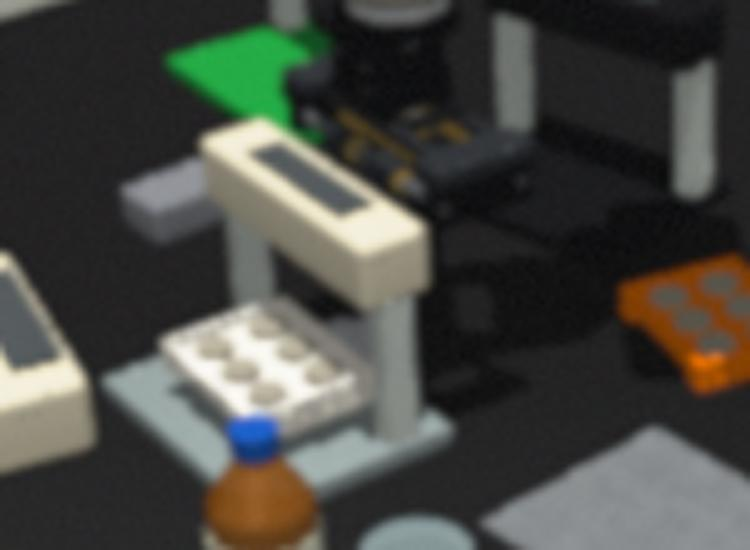

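View pics/c5.png

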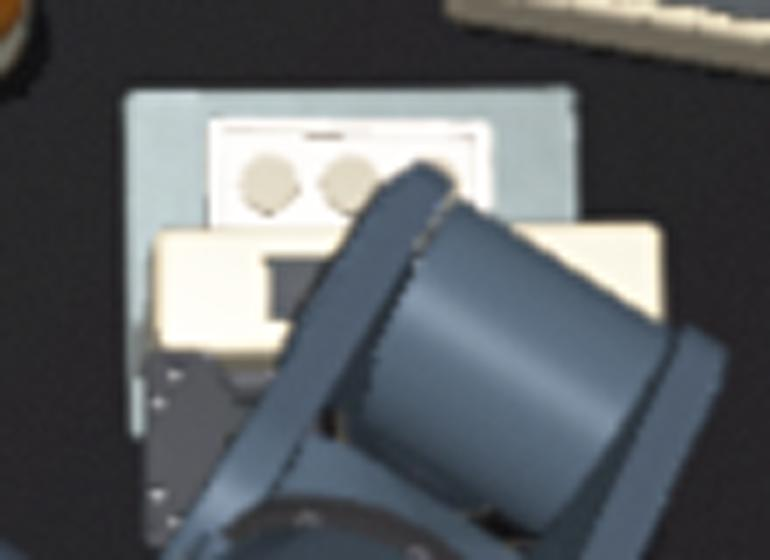

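```bash
python3 -m inch '{"dp":[[0,0,-2],[0,0,-4],[0,0,-6],[0,0,-8],[0,0,-10],[0,0,-10],[0,0,-10],[0,0,-10],[0,0,-10],[0,0,-10],[0,0,-10],[0,0,-8],[0,0,-7],[0,0,-5],[0,0,-4],[0,0,-2],[0,0,0],[0,0,0]],"yaw":[0,0,0,0,0,0,0,0,0,0,0,0,0,0,0,0,0,0]}'
python3 - <<'E'
from h import *
snap('scene','scene9'); snap('top','top9')
crop('scene9',215,130,150,140,4.2,'c4')
crop('top9',310,170,120,90,6.6,'c5')
s=bot.read_state(); print(s['position'],s['force'],s['moment'])
E
```

```text
time_s: 13.3
position: [0.4203, -0.2269, 0.0989]
tcp_rot: [[0.001, 0.036, 0.999], [-0.0, 0.999, -0.036], [-1.0, -0.0, 0.001]]
force: [-0.2, -0.1, -3.5]
opening: 0.204
[ 0.42048894 -0.22694584  0.09890592] [-0.9560264  -0.88475087 -3.59311026] [ 0.01513353  0.32936735 -0.00520855]
```

View pics/c4.png

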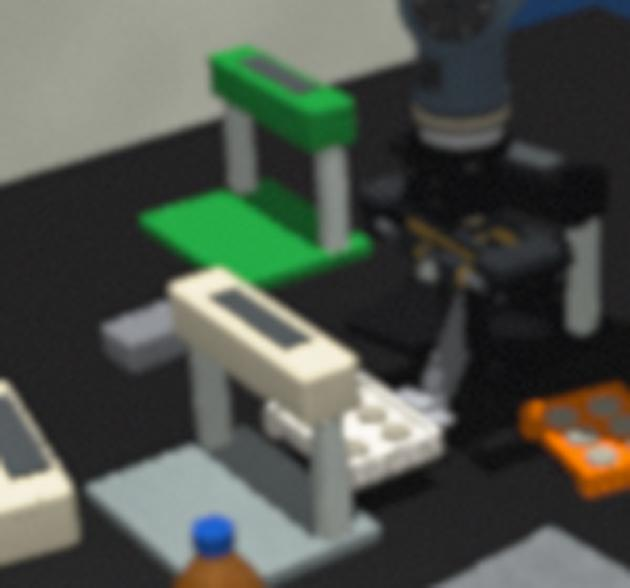

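View pics/c5.png

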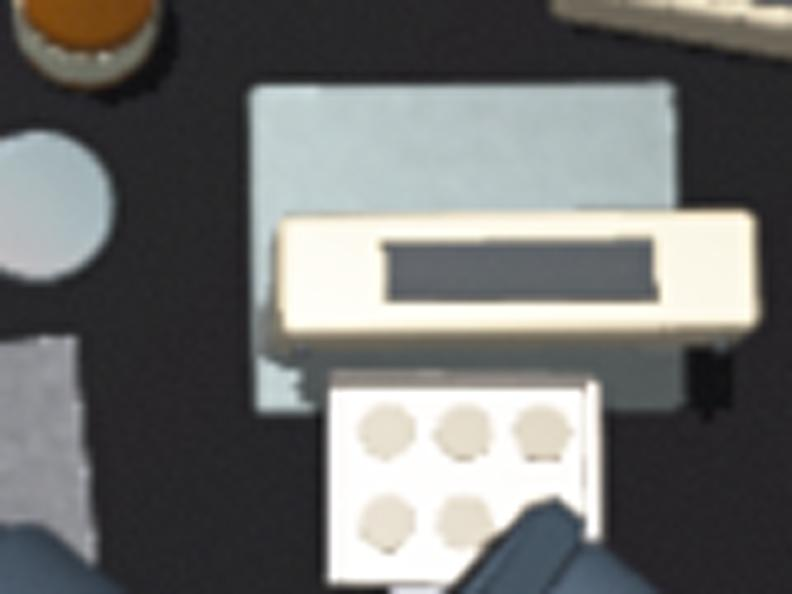

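```bash
python3 - <<'E'
from h import *
P=[at('top9',310+(a+.5)/6.6-.5,170+(b+.5)/6.6-.5,.0564)[:2] for a,b in [(327,373),(602,378),(327,584)]]
print(np.array(P)*1e3)
T=fr(.5325,-.2318,.0344,-2.2)
L=fr(.5053,-.2300,.0394,-2.1)
overlay('top9',[(T(rect(-46,46,-58,58,22)),(255,0,0)),(L(rect(-50,50,-30,30,3)),(0,0,255))],310,170,120,90,6.6,'o5')
overlay('scene9',[(T(rect(-46,46,-58,58,22)),(255,0,0)),(L(rect(-50,50,-30,30,3)),(0,0,255))],260,200,80,60,9,'o6')
E
```

```text
[[ 578.61969948 -173.37448829]
 [ 573.47608307 -293.46642355]
 [ 486.2613528  -170.06924659]]
```

View pics/o5.png

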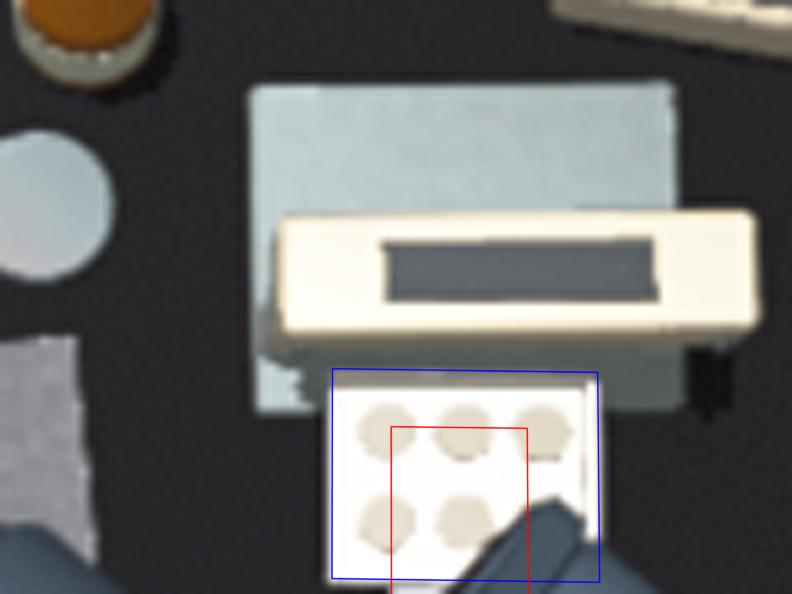

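View pics/o6.png

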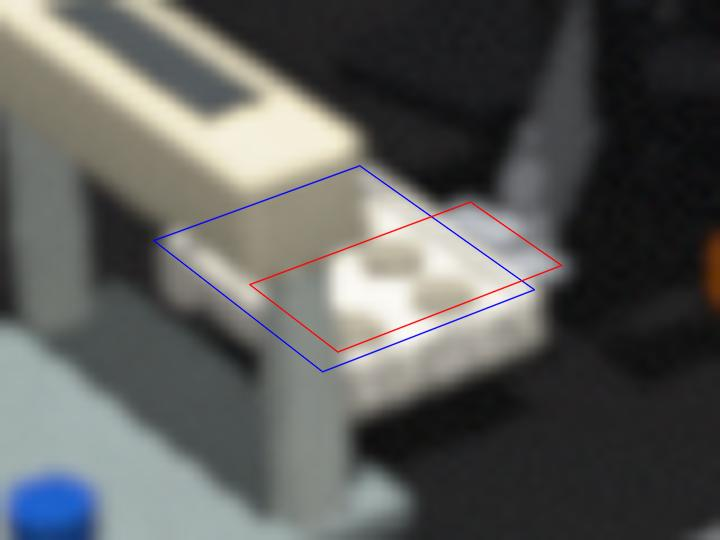

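```bash
python3 -m inch '{"dp":[[-1,2,0],[-2,5,0],[-3,8,0],[-3,12,0],[-3,16,0],[-3,17,0],[-3,20,0],[-3,20,0],[-3,20,0],[-2,20,0],[0,20,0],[0,20,0],[0,20,0],[0,20,0],[0,20,0],[0,20,0],[0,20,0],[0,20,0],[0,20,0],[0,20,0]],"yaw":[0,0,0,0,0,0,0,0,-0.2,-0.4,-0.4,-0.4,-0.4,-0.4,-0.4,-0.4,-0.4,-0.4,-0.4,0]}'
python3 -m inch '{"dp":[[0,20,0],[0,20,0],[0,20,0],[0,17,0],[0,16,0],[0,12,0],[0,8,0],[0,5,0],[0,2,0],[0,0,0],[0,0,0],[0,0,0]],"yaw":[0,0,0,0,0,0,0,0,0,0,0,0]}'
python3 - <<'E'
from h import *
snap('scene','scene10'); snap('top','top10')
crop('scene10',300,180,190,180,3.3,'c4')
crop('top10',170,160,120,90,6.6,'c5')
s=bot.read_state(); print(s['position'],s['tcp_rot'].round(3).tolist(),s['force'],s['moment'])
E
```

```text
time_s: 15.07
position: [0.4225, 0.1152, 0.1252]
tcp_rot: [[-0.001, -0.038, 0.999], [0.0, 0.999, 0.038], [-1.0, 0.0, -0.001]]
force: [0.9, -0.6, -4.6]
opening: 0.203
time_s: 16.07
position: [0.4192, 0.2325, 0.1248]
tcp_rot: [[-0.0, -0.036, 0.999], [-0.0, 0.999, 0.036], [-1.0, -0.0, -0.0]]
force: [0.2, 0.2, -5.0]
opening: 0.204
[0.41937446 0.23253777 0.1248244 ] [[-0.0, -0.036, 0.999], [-0.0, 0.999, 0.036], [-1.0, -0.0, -0.0]] [-0.83552169 -0.40817936 -3.70191736] [-0.0423347   0.31227347  0.00599384]
```

View pics/c4.png

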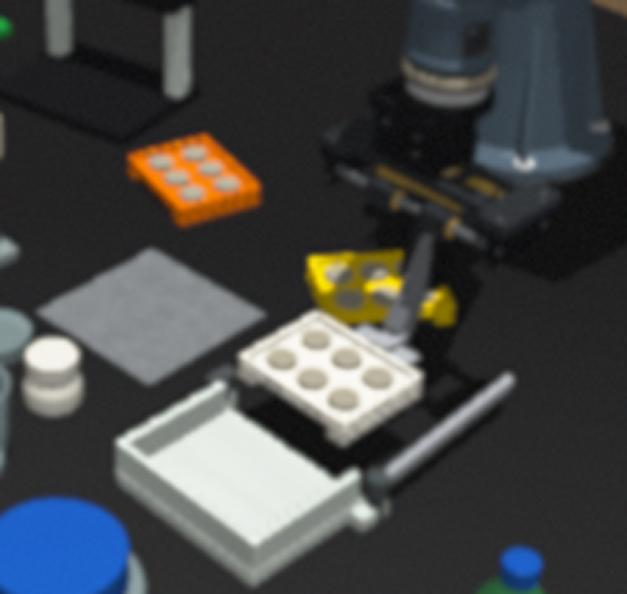

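View pics/c5.png

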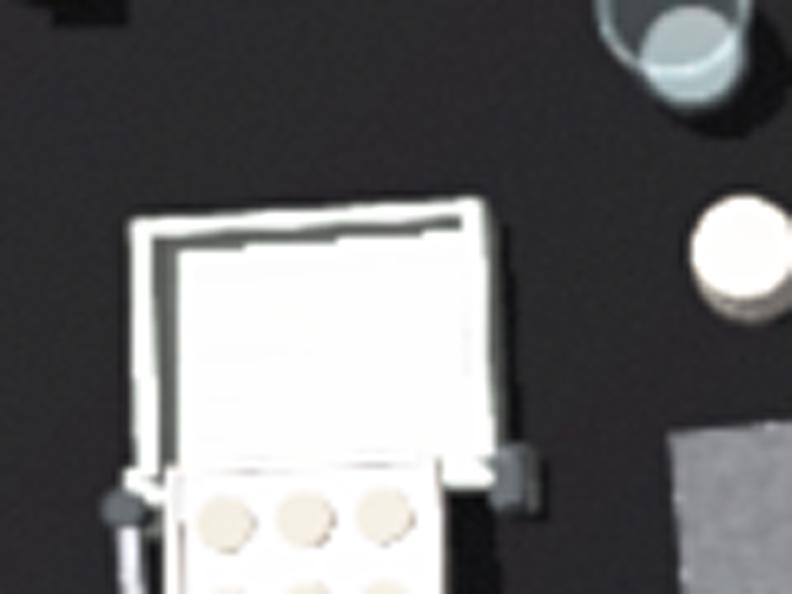

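```bash
python3 -m inch '{"dp":[[0,0,2],[0,0,5],[0,0,8],[0,0,10],[0,0,10],[0,0,10],[0,0,10],[0,0,10],[0,0,10],[0,0,10],[0,0,8],[0,1,5],[0,0,2],[0,0,0],[0,0,0],[0,0,0]],"yaw":[0,0,0,0,0,0,0,0,0,0,0,0,0,0,0,0]}'
python3 - <<'E'
from h import *
snap('scene','scene11'); snap('top','top11')
s=bot.read_state(); p=s['position']; print(p,s['force'],s['moment'])
a=p[:2]+np.array([.1099,.0040]); print(a)
C=fr(.632,.241,0,2.3); T=fr(a[0],a[1],p[2]-.0595+.003-.008,2.1)
S=[(C(rect(-62,56,-70,70,15)),(0,0,255)),(C(rect(-62,56,-70,70,45)),(0,255,0)),(C(rect(-62,62,-78,78,45)),(255,0,255)),(T(rect(-46,46,-58,58,22)),(255,0,0))]
overlay('top11',S,180,170,90,75,8,'o5')
overlay('scene11',S,320,265,120,95,6,'o6')
E
```

```text
time_s: 17.5
position: [0.5183, 0.2378, 0.1247]
tcp_rot: [[-0.001, -0.037, 0.999], [-0.0, 0.999, 0.037], [-1.0, -0.0, -0.001]]
force: [0.1, -0.4, -3.0]
opening: 0.208
[0.51857587 0.23780423 0.1248218 ] [ 0.00576646  0.32935111 -4.40576391] [ 0.00733401  0.38654677 -0.0430587 ]
[0.62847587 0.24180423]
```

View pics/o5.png

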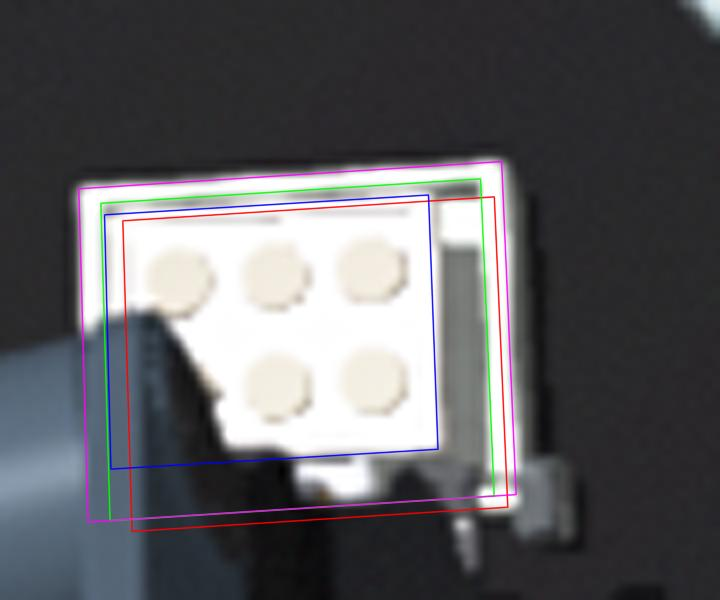

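View pics/o6.png

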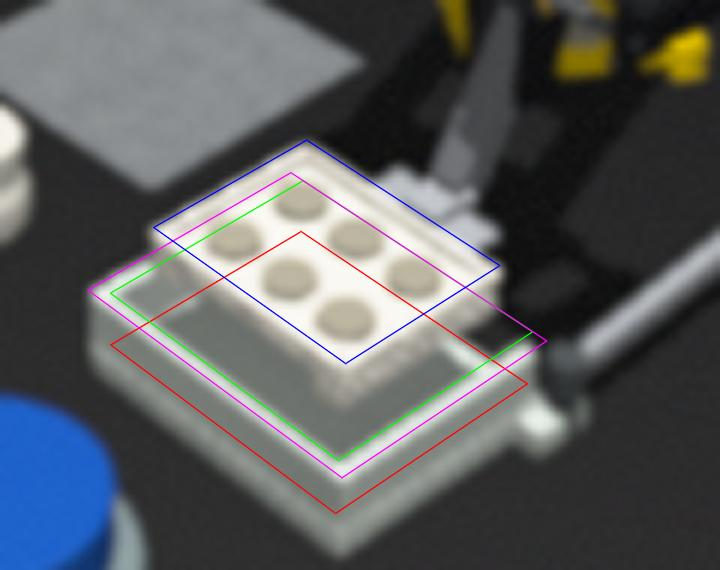

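```bash
python3 -m inch '{"dp":[[1,0,0],[2,0,0],[3,0,0],[4,0,0],[4,0,0],[4,0,0],[4,0,0],[4,0,0],[3,0,0],[2,0,0],[2,0,0],[1,0,0],[1,0,0],[0,0,0]],"yaw":[0,0,0,0,0,0,0,0,0,0,0,0,0,0]}'
python3 -m inch '{"dp":[[1,0,0],[1,0,0],[1,0,0],[1,0,0],[1,0,0],[1,0,0],[1,0,0],[1,0,0],[1,0,0],[1,0,0],[1,0,0],[1,0,0],[1,0,0],[0,0,0],[0,0,0]],"yaw":[0,0,0,0,0,0,0,0,0,0,0,0,0,0,0]}'
python3 - <<'E'
from h import *
snap('scene','scene12'); snap('top','top12')
s=bot.read_state(); p=s['position']; print(p,s['force'],s['moment'])
a=p[:2]+np.array([.1099,.0040]); print(a)
C=fr(.632,.241,0,2.3); T=fr(a[0],a[1],.015,2.1)
S=[(C(rect(-62,56,-70,70,15)),(0,0,255)),(C(rect(-62,56,-70,70,45)),(0,255,0)),(T(rect(-46,46,-58,58,22)),(255,0,0))]
overlay('top12',S,180,170,90,75,8,'o5')
overlay('scene12',S,320,265,120,95,6,'o6')
E
```

```text
time_s: 18.77
position: [0.5192, 0.2378, 0.0898]
tcp_rot: [[-0.0, -0.037, 0.999], [-0.0, 0.999, 0.037], [-1.0, -0.0, -0.0]]
force: [0.0, 0.8, -3.3]
opening: 0.203
time_s: 20.02
position: [0.5194, 0.2379, 0.077]
tcp_rot: [[0.0, -0.037, 0.999], [0.0, 0.999, 0.037], [-1.0, 0.0, 0.0]]
force: [0.6, -0.2, -2.2]
opening: 0.205
[0.5193787  0.23783359 0.07694609] [-0.06267764 -0.63489896 -2.25487574] [ 0.02491526  0.14135015 -0.01830511]
[0.6292787  0.24183359]
```

View pics/o5.png

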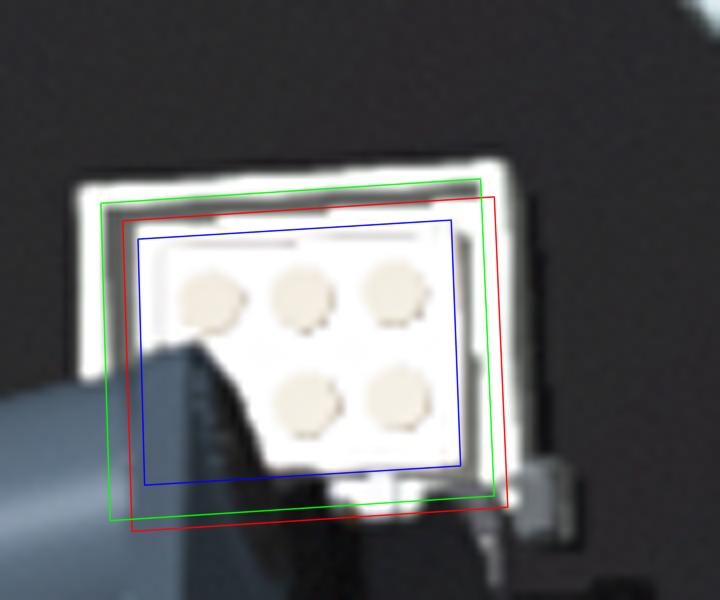

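View pics/o6.png

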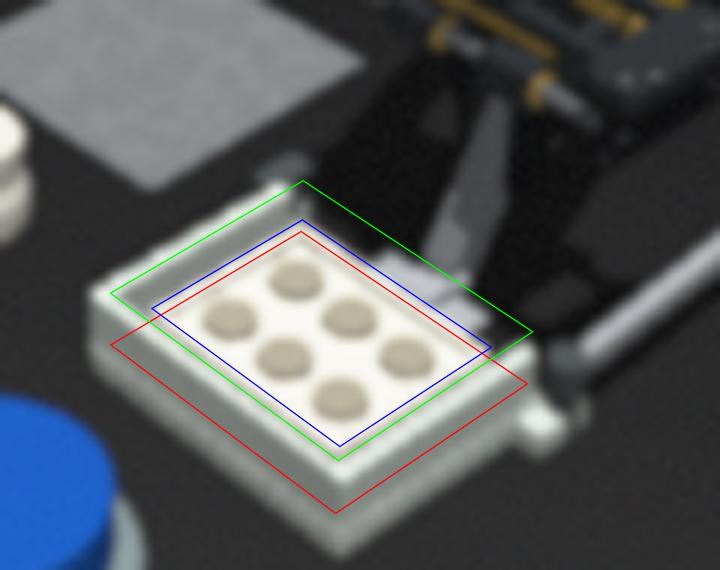

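```bash
python3 -m inch '{"dp":[[0,0,-2],[0,0,-4],[0,0,-6],[0,0,-8],[0,0,-8],[0,0,-8],[0,0,-10],[0,0,-10],[0,0,-10],[0,0,-10],[0,0,-10],[0,0,-10],[0,0,-10],[0,0,-8],[0,0,-5],[0,0,-2],[0,0,0],[0,0,0],[0,0,0],[0,0,0]],"yaw":[0,0,0,0,0,0,0,0,0,0,0,0,0,0,0,0,0,0,0,0]}'
python3 - <<'E'
from h import *
snap('scene','scene13'); snap('top','top13')
s=bot.read_state(); p=s['position']; print(p,s['force'],s['moment'])
C=fr(.632,.241,0,2.3); T=fr(.6293,.2418,.015,2.1)
S=[(C(rect(-62,56,-70,70,15)),(0,0,255)),(C(rect(-62,56,-70,70,45)),(0,255,0)),(T(rect(-46,46,-58,58,22)),(255,0,0))]
overlay('top13',S,180,170,90,100,6,'o5')
overlay('scene13',S,300,225,160,120,5,'o6')
E
```

```text
time_s: 21.78
position: [0.3991, 0.2334, 0.0769]
tcp_rot: [[0.001, -0.037, 0.999], [0.0, 0.999, 0.037], [-1.0, 0.0, 0.001]]
force: [0.9, 1.2, -1.7]
opening: 0.207
[0.39880785 0.23334687 0.07684045] [-0.84249378  0.4486015  -2.4311257 ] [0.01591816 0.09149268 0.02189344]
```

View pics/o5.png

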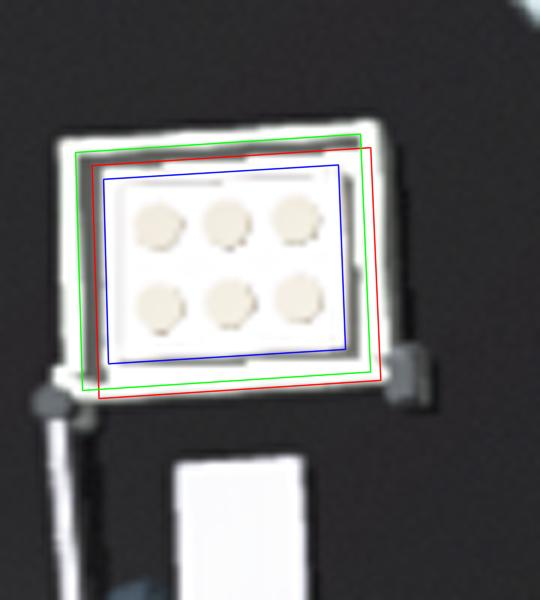

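View pics/o6.png

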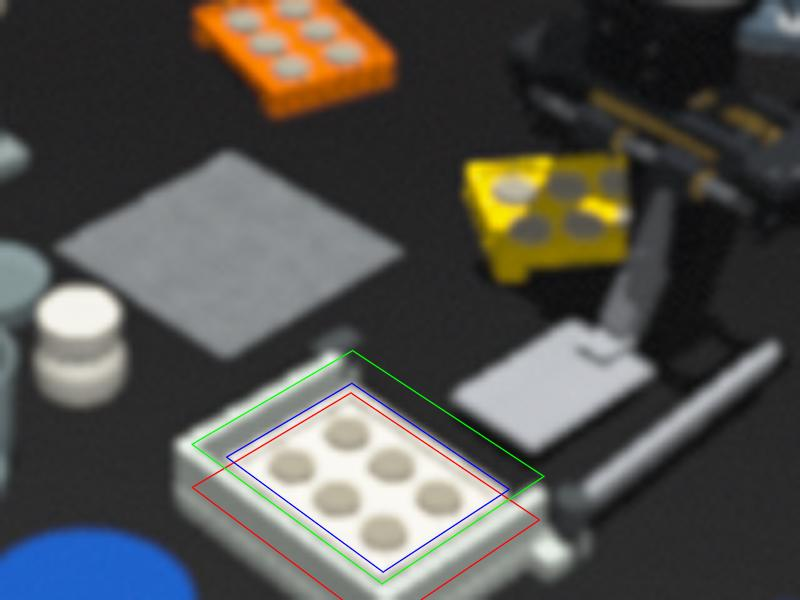

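```bash
python3 -m inch '{"dp":[[-6,0,0],[-10,0,0],[-12,0,0],[-10,-3,0],[-6,-8,0],[0,-15,0],[0,-20,0],[0,-25,0],[0,-25,0],[0,-25,0],[0,-25,0],[0,-25,0],[0,-22,4],[0,-18,8],[0,-12,8],[0,-7,8],[0,-3,6],[0,0,0],[0,0,0]],"yaw":[0,0,0,0,0,0,0,0,0,0,0,0,0,0,0,0,0,0,0]}'
python3 - <<'E'
from h import *
snap('scene','scene14'); snap('top','top14')
s=bot.read_state(); p=s['position']; print(p,s['tcp_rot'].round(3).tolist(),s['force'],s['moment'])
crop('scene14',300,180,160,120,5,'c4')
crop('top14',250,200,100,75,8,'c5')
E
```

```text
time_s: 23.47
position: [0.4409, 0.0023, 0.1208]
tcp_rot: [[-0.001, -0.038, 0.999], [0.0, 0.999, 0.038], [-1.0, 0.0, -0.001]]
force: [-0.3, -0.3, -2.7]
opening: 0.205
[0.43991714 0.00280035 0.12068252] [[-0.002, -0.039, 0.999], [0.001, 0.999, 0.039], [-1.0, 0.001, -0.002]] [-0.65018723  0.49610604 -1.97035227] [ 0.02489523  0.18599436 -0.03969092]
```

View pics/c4.png

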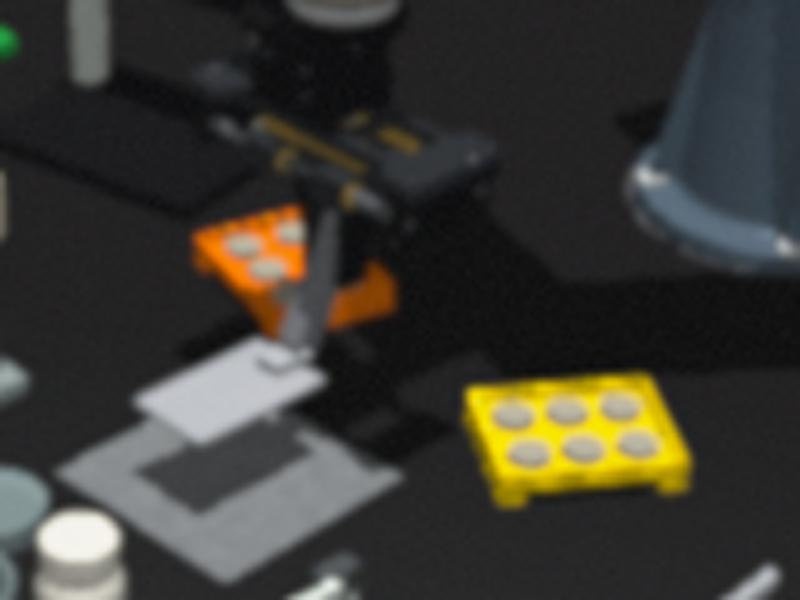

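View pics/c5.png

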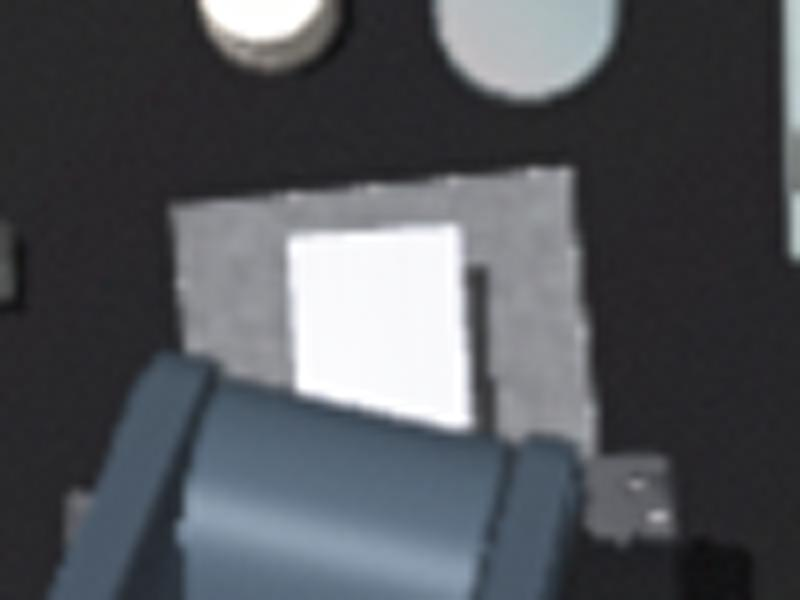

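```bash
python3 -m inch '{"dp":[[4,0,0],[8,0,0],[10,0,0],[10,0,0],[10,0,0],[6,0,0],[3,0,0],[2,0,0],[1,0,0],[1,0,0],[1,0,0],[1,0,0],[0.8,0,0],[0,0,0],[0,0,0]],"yaw":[0,0,0,0,0,0,0,0,0,0,0,0,0,0,0]}'
python3 -m inch '{"dp":[[0,0,0],[0,0,0],[0,0,0],[0,0,0],[0,0,0],[0,0,0],[0,0,0],[0,0,0],[0,0,0],[0,0,0]],"yaw":[0,0,0,0,0,0,0,0,0,0]}' 87
python3 - <<'E'
from h import *
snap('scene','scene15')
crop('scene15',300,180,160,120,5,'c4')
E
```

```text
time_s: 24.82
position: [0.441, 0.0017, 0.0631]
tcp_rot: [[0.0, -0.037, 0.999], [-0.0, 0.999, 0.037], [-1.0, -0.0, 0.0]]
force: [0.6, 0.8, -1.7]
opening: 0.206
time_s: 25.65
position: [0.441, 0.0017, 0.063]
tcp_rot: [[0.0, -0.037, 0.999], [-0.0, 0.999, 0.037], [-1.0, -0.0, 0.0]]
force: [-0.0, 0.5, -0.8]
opening: 0.88
```

View pics/c4.png

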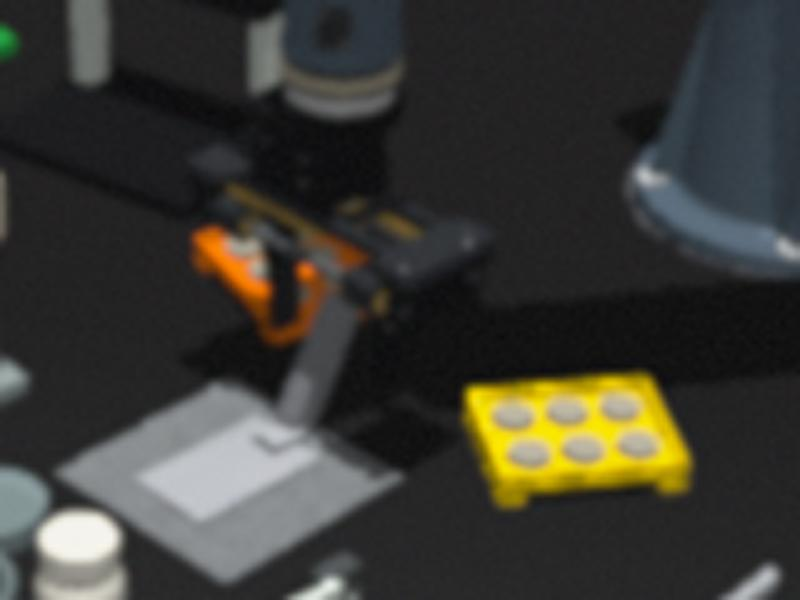

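```bash
python3 -m inch '{"dp":[[-6,0,0],[-14,0,0],[-20,0,0],[-20,0,0],[-20,0,0],[-20,0,0],[-20,0,0],[-10,0,0],[0,0,0],[0,0,0]],"yaw":[0,0,0,0,0,0,0,0,0,0]}' 87
python3 - <<'E'
from h import *
snap('scene','scene16'); snap('top','top16')
crop('scene16',300,180,160,120,5,'c4')
s=bot.read_state(); print(s['position'])
C=np.array([.632,.241]); ang=np.radians(2.3); q=s['position'][:2]-C
print('carrier frame', q@[np.cos(ang),np.sin(ang)]*1e3, q@[-np.sin(ang),np.cos(ang)]*1e3)
r=125; prev=None
for ph in np.linspace(1.5,0,16):
    d=np.array([-np.sin(ph),-np.cos(ph)]); n=np.array([-np.cos(ph),np.sin(ph)])
    c=np.array([-66,86])+r*d+(4+9.5*np.cos(ph)+15*np.sin(ph))*n
    print(round(ph,2),c.round(1),None if prev is None else (c-prev).round(1)); prev=c
print(at('top0',128,218,.06),at('top16',194,298,.036))
E
```

```text
time_s: 26.53
position: [0.441, 0.0018, 0.1937]
tcp_rot: [[0.002, -0.037, 0.999], [-0.0, 0.999, 0.037], [-1.0, -0.0, 0.002]]
force: [-0.3, -0.1, -1.4]
opening: 1.005
[0.44022117 0.00192521 0.19248557]
carrier frame -201.2188313664783 -231.18576506718236
1.5 [-192.1   96.7] None
1.4 [-192.6   84.9] [ -0.6 -11.9]
1.3 [-192.1   72.8] [  0.6 -12.1]
1.2 [-190.3   60.7] [  1.8 -12.1]
1.1 [-187.2   48.6] [  3.  -12.1]
1.0 [-182.9   36.8] [  4.3 -11.9]
0.9 [-177.4   25.3] [  5.6 -11.5]
0.8 [-170.6   14.2] [  6.8 -11. ]
0.7 [-162.5    3.9] [  8.  -10.4]
0.6 [-153.3   -5.7] [ 9.2 -9.6]
0.5 [-143.1  -14.3] [10.3 -8.6]
0.4 [-131.8  -21.9] [11.3 -7.6]
0.3 [-119.7  -28.2] [12.1 -6.4]
0.2 [-106.8  -33.3] [12.9 -5. ]
0.1 [-93.4 -36.9] [13.4 -3.6]
0.0 [-79.5 -39. ] [13.9 -2.1]
[0.61826733 0.49458015 0.06      ] [0.38425629 0.3069062  0.036     ]
```

View pics/c4.png

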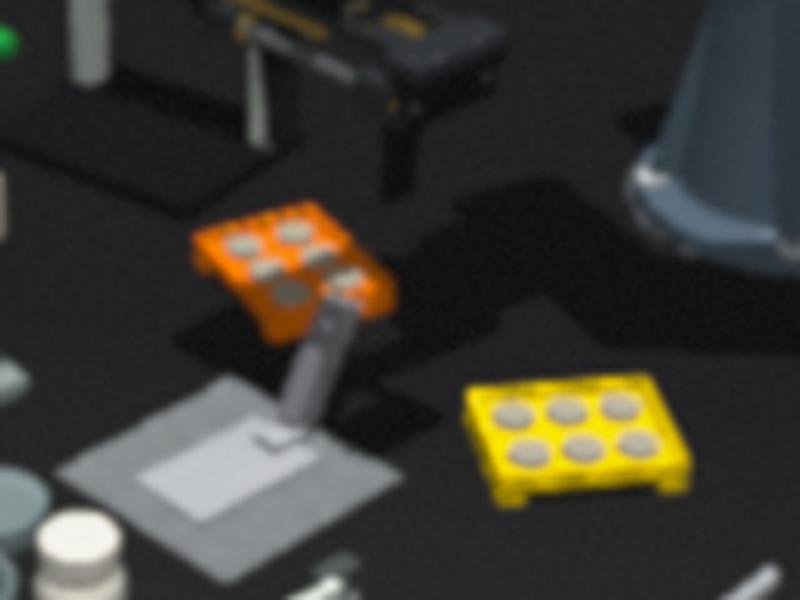

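View pics/top16.png

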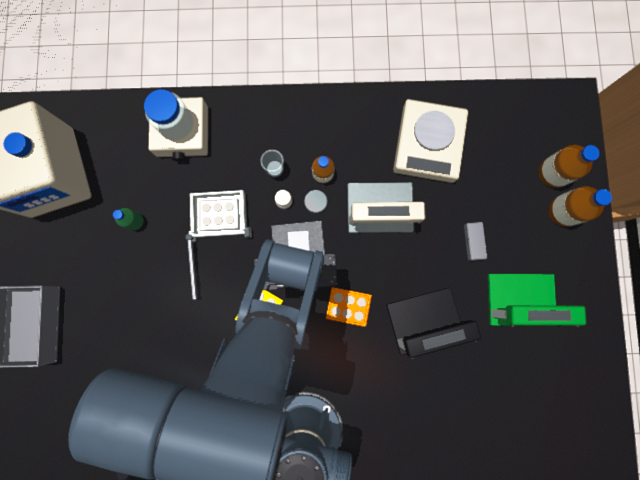

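```bash
python3 -m inch '{"dp":[[0,10,0],[0,20,0],[0,25,0],[0,25,0],[0,25,0],[0,25,0],[0,25,0],[0,25,0],[0,25,0],[0,25,0],[0,25,0],[0,25,0],[0,25,2],[0,20,2],[0,15,2],[0,7,2],[0,3,0],[0,0,0],[0,0,0]],"yaw":[0,0,0,0,0,0,0,0,0,0,0,0,0,0,0,0,0,0,0]}' 0
python3 - <<'E'
from h import *
snap('scene','scene17'); snap('top','top17'); snap('wrist','wrist17')
crop('scene17',320,180,200,180,3.3,'c4')
s=bot.read_state(); print(s['position'],s['opening'])
C=np.array([.632,.241]); ang=np.radians(2.3); q=s['position'][:2]-C
print('carrier frame', q@[np.cos(ang),np.sin(ang)]*1e3, q@[-np.sin(ang),np.cos(ang)]*1e3)
E
```

```text
time_s: 28.22
position: [0.4354, 0.3511, 0.1925]
tcp_rot: [[-0.002, -0.037, 0.999], [-0.001, 0.999, 0.037], [-1.0, -0.001, -0.002]]
force: [0.5, -0.1, 0.3]
opening: 0.006
[0.43583471 0.35087904 0.19295181] 0.0007664306155177559
carrier frame -191.59761183163388 117.66298991838293
```

View pics/c4.png

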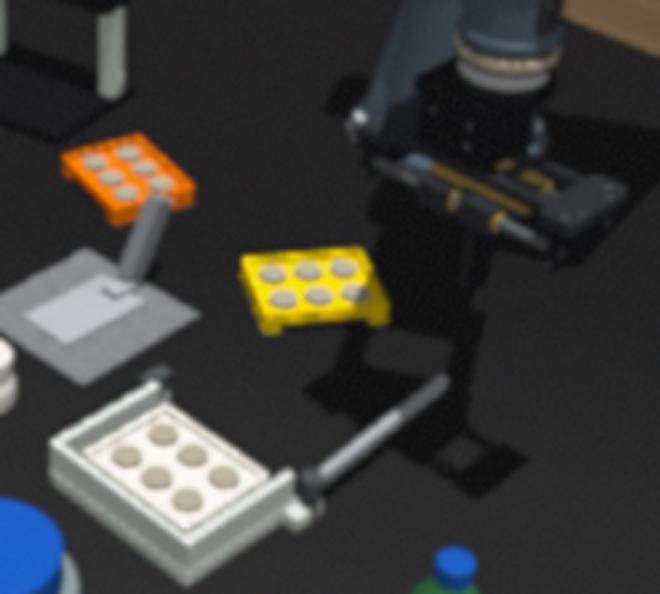

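View pics/wrist17.png

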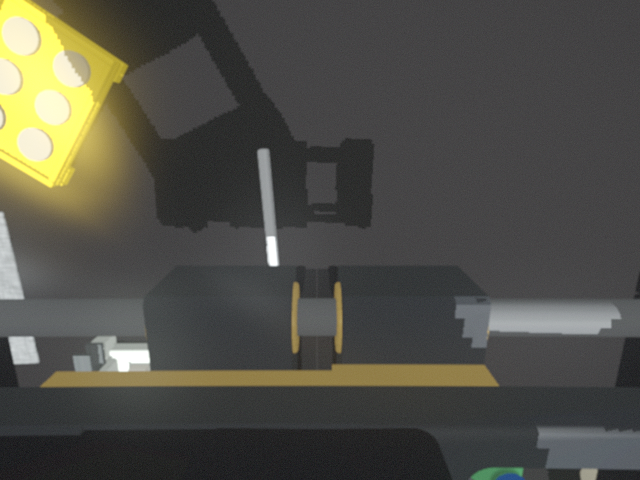

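```bash
python3 -m inch '{"dp":[[8,0,0],[20,0,0],[25,0,0],[25,0,0],[25,0,0],[25,0,0],[15,0,0],[8,0,0],[4,0,0],[2,0,0],[0,0,0],[0,0,0]],"yaw":[0,0,0,0,0,0,0,0,0,0,0,0]}' 0
python3 -m inch '{"dp":[[0,-5,0],[0,-7,0],[0,-7,0],[0,-7,0],[0,-7,0],[0,-6,0],[0,-6,0],[0,-6,1],[0,-6,1],[0,-6,1],[0,-6,2],[0,-6,2],[0,-6,2],[0,0,0]],"yaw":[0,0,0,0,0,0,0,0,0,0,0,0,0,0]}'
python3 - <<'E'
from h import *
snap('scene','scene18'); snap('top','top18')
crop('scene18',320,180,200,180,3.3,'c4')
s=bot.read_state(); print(s['position'],s['force'])
C=np.array([.632,.241]); ang=np.radians(2.3); q=s['position'][:2]-C
print('carrier frame', q@[np.cos(ang),np.sin(ang)]*1e3, q@[-np.sin(ang),np.cos(ang)]*1e3)
E
```

```text
time_s: 29.37
position: [0.4366, 0.3521, 0.0369]
tcp_rot: [[0.002, -0.037, 0.999], [0.001, 0.999, 0.037], [-1.0, 0.001, 0.002]]
force: [-0.0, 0.6, -1.0]
opening: 0.001
time_s: 30.53
position: [0.4485, 0.2701, 0.036]
tcp_rot: [[-0.0, -0.036, 0.999], [-0.0, 0.999, 0.036], [-1.0, -0.0, -0.0]]
force: [-0.2, -0.1, -0.5]
opening: 0.003
[0.44802691 0.27085166 0.0359955 ] [-0.15517301  1.09130024  0.26267428]
carrier frame -182.62688473873487 37.21077916602389
```

View pics/c4.png

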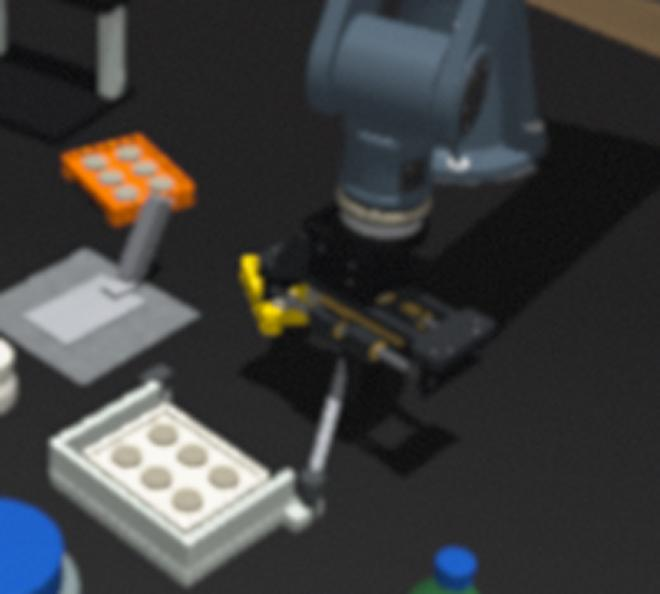

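```bash
python3 -m inch '{"dp":[[0,-5.7,2.8],[0,-5.7,2.8],[0,-5.5,3.4],[0,-5.5,3.4],[0,-5.2,4],[0,-5.2,4],[0,-4.8,4.6],[0,-4.8,4.6],[0,-4.3,5.2],[0,-4.3,5.2],[0,-3.8,5.7],[0,-3.8,5.7],[0,-3.2,6],[0,-3.2,6],[0,-2.5,6.5],[0,-2.5,6.5],[0,-1.8,6.7],[0,-1.8,6.7],[0,0,0]],"yaw":[0,0,0,0,0,0,0,0,0,0,0,0,0,0,0,0,0,0,0]}'
python3 -m inch '{"dp":[[0,-0.5,3],[0,-0.5,3],[0,-0.5,3],[0,-0.5,3],[0,0,0]],"yaw":[0,0,0,0,0]}'
python3 - <<'E'
from h import *
snap('scene','scene19'); snap('top','top19')
crop('scene19',320,180,200,180,3.3,'c4')
crop('top19',170,160,120,90,6.6,'c5')
s=bot.read_state(); print(s['position'],s['force'])
C=np.array([.632,.241]); ang=np.radians(2.3); q=s['position'][:2]-C
print('carrier frame', q@[np.cos(ang),np.sin(ang)]*1e3, q@[-np.sin(ang),np.cos(ang)]*1e3)
E
```

```text
time_s: 32.22
position: [0.5427, 0.2007, 0.0362]
tcp_rot: [[0.003, -0.037, 0.999], [0.0, 0.999, 0.037], [-1.0, 0.0, 0.003]]
force: [0.9, -0.3, -0.3]
opening: 0.008
time_s: 32.63
position: [0.5533, 0.1994, 0.0361]
tcp_rot: [[0.001, -0.037, 0.999], [0.0, 0.999, 0.037], [-1.0, 0.0, 0.001]]
force: [0.3, 0.4, -0.2]
opening: 0.005
[0.5526157  0.19942898 0.03606532] [ 0.07974332 -0.52302096  0.48673142]
carrier frame -80.98866913117948 -38.351697029098645
```

View pics/c4.png

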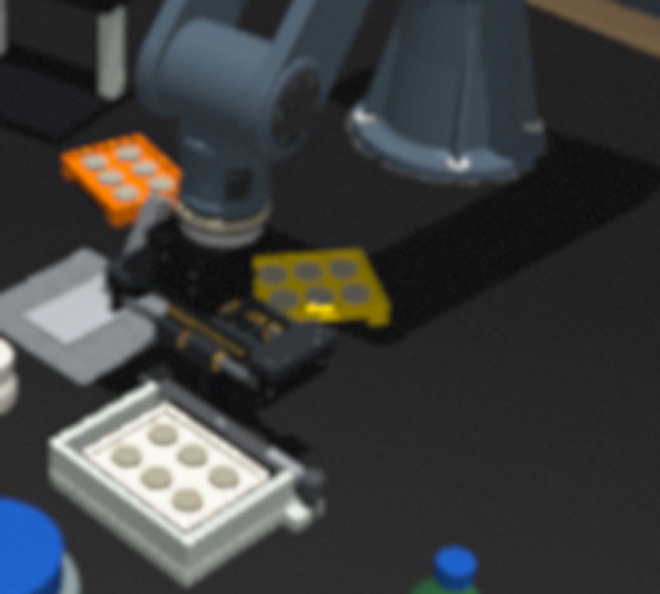

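View pics/c5.png

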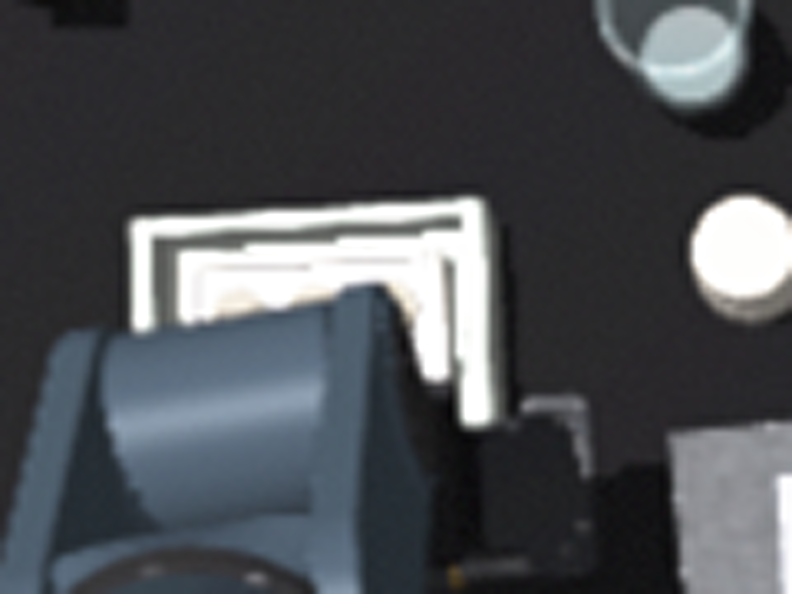

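```bash
for i in 1; do python3 -m inch '{"dp":[[0,0,1],[0,0,1],[0,0,0]],"yaw":[0,0,0]}'; python3 -m inch '{"dp":[[0,0,1],[0,0,1],[0,0,0]],"yaw":[0,0,0]}'; done
```

```text
time_s: 32.98
position: [0.5538, 0.1995, 0.036]
tcp_rot: [[-0.002, -0.037, 0.999], [-0.0, 0.999, 0.037], [-1.0, -0.0, -0.002]]
force: [-1.7, -0.6, 0.6]
opening: 0.0
time_s: 33.23
position: [0.5539, 0.1995, 0.0359]
tcp_rot: [[-0.006, -0.037, 0.999], [-0.001, 0.999, 0.037], [-1.0, -0.0, -0.006]]
force: [-5.0, -1.0, 4.4]
opening: 0.003
```

```bash
python3 -m inch '{"dp":[[0,0,1],[0,0,1],[0,0,0],[0,0,0]],"yaw":[0,0,0,0]}'
python3 -m inch '{"dp":[[0,0,-5],[0,0,-8],[0,0,-10],[0,0,-10],[-5,0,-10],[-15,0,-5],[-20,0,0],[-20,0,0],[-25,0,0],[-25,0,0],[-25,0,-5],[-25,0,-10],[-15,0,-20],[0,0,-20],[0,0,-10],[0,0,0],[0,0,0]],"yaw":[0,0,0,0,0,0,0,0,0,0,0,0,0,0,0,0,0]}'
python3 - <<'E'
from h import *
snap('scene','scene20'); snap('top','top20'); 
s=bot.read_state(); print(s['position'],s['force'],s['time_s'])
C=fr(.632,.241,0,2.3); T=fr(.6293,.2418,.015,2.1)
S=[(C(rect(-70,-62,-96,86,39)),(0,0,255)),(T(rect(-46,46,-58,58,22)),(255,0,0))]
overlay('top20',S,180,170,90,75,8,'o5')
overlay('scene20',S,320,265,120,95,6,'o6')
E
```

```text
time_s: 33.57
position: [0.554, 0.1994, 0.0358]
tcp_rot: [[-0.009, -0.037, 0.999], [-0.001, 0.999, 0.037], [-1.0, -0.001, -0.009]]
force: [-7.9, -0.4, 7.0]
opening: 0.001
time_s: 34.98
position: [0.4452, 0.1955, 0.2109]
tcp_rot: [[0.0, -0.037, 0.999], [-0.0, 0.999, 0.037], [-1.0, -0.0, 0.0]]
force: [0.6, 0.2, -0.5]
opening: 0.005
[0.44658697 0.19547335 0.21073328] [0.08756593 0.22775893 0.71325688] 35.0833
```

View pics/o5.png

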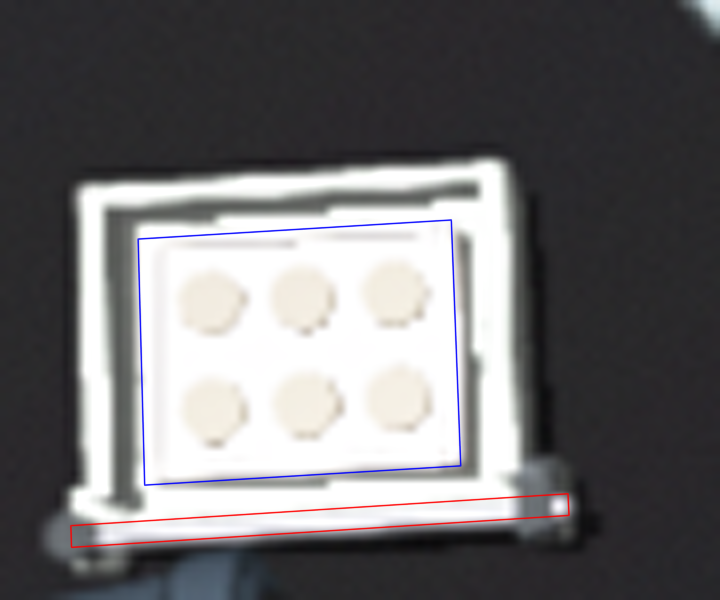

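View pics/o6.png

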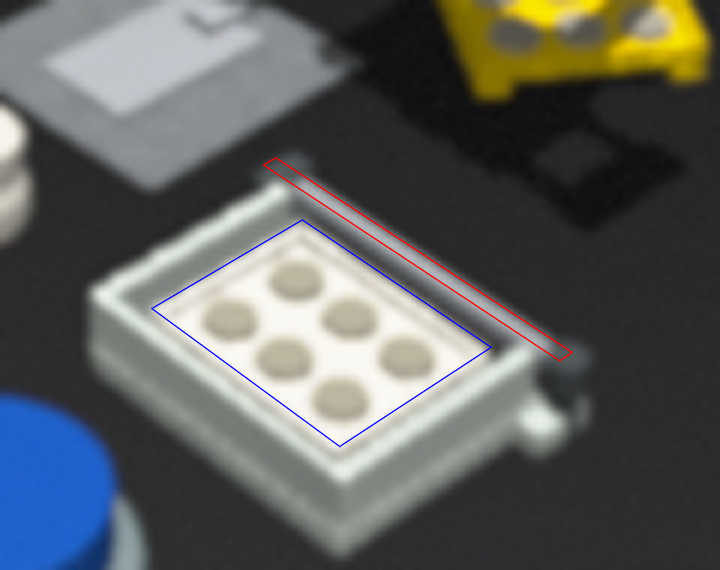

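View pics/top20.png

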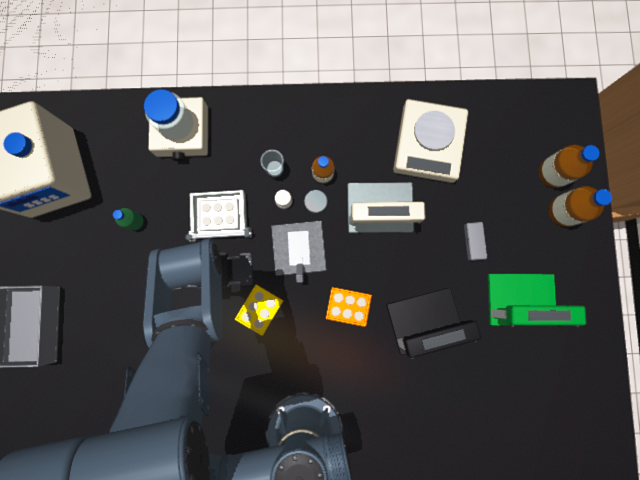

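View pics/scene20.png

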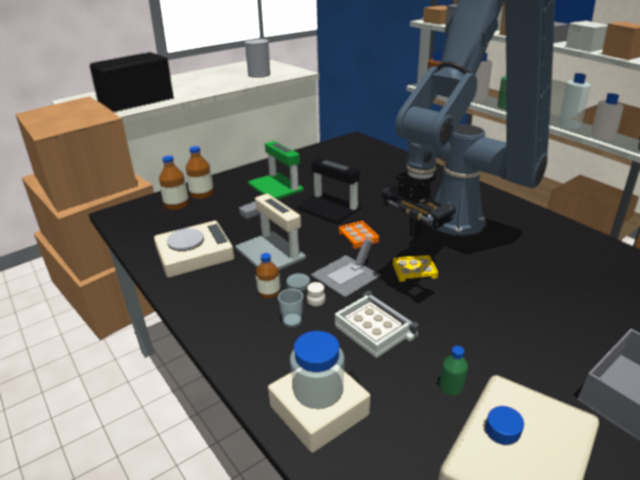

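```bash
python3 - <<'E'
from rig import bot
print(bot.hand_in())
E
```

```text
the job is handed in; nothing more can be done
None
```

The white tray is standing in the carrier with the bar shut across it, and the lifter is back flat on its mat. I handed the job in at about 35 s. `hand_in` gives no verdict, so the checks below are my own, from the camera pictures and the force readings.

**How it was done:** The moves only let me turn about the vertical, so I could not lean the hand back. Instead I pinched the lifter about 13 mm above the marked grip point. I pushed the blade only part way under the tray, to roughly 23 mm past its centre, so the upright hand stayed just in front of the lamp housing. There was no contact force while sliding in.

**Last checks:**
- **Tray:** it stands flat in the carrier, about 3 mm towards the front and 1 mm left of centre. It did not move when the lifter came out or when the bar was shut.
- **Lifter:** the blade is flat on the mat, near its middle.
- **Bar:** it lies in its catch. It met a firm stop at about 8 N and stayed shut after I backed off.
- **Other things:** the bystanders and decoy trays show no visible change. I compared these by eye only, not by measurement.
- **Robot:** it stands clear of everything.

**Disagreement:** the scene camera placed the carrier and tray a few millimetres off from the top camera. The offset was about the same for both, so their position relative to each other agrees.

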